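# Rack the columns by length

### The job

Put the four loose steel chromatography columns away on the column rack in order of length, the shortest at the rack's narrow end and the longest at its wide end, each lying level in its own pair of V-blocks with its nuts outside the blocks. Lower each one in gently, as a drop would spoil its packing, and leave the timer and the wrench where they are.

Things in the scene. Friction and masses are not known exactly. Their poses are not given: they have to be found in the camera images.
- column_75: loose steel chromatography column lying on the worktop left of the robot: round tube 10 mm thick, 75 mm long between its two hexagonal end nuts (17 mm across flats, 9 mm long, then a 4 mm black plug), 101 mm overall, white sleeve with a thin blue ring, about 100 g. Origin at mid length on the axis, 8.5 mm above the worktop as it lies; x along the tube; either way round will do
- column_100: loose steel chromatography column lying on the worktop left of the robot: round tube 10 mm thick, 100 mm long between its two hexagonal end nuts (17 mm across flats, 9 mm long, then a 4 mm black plug), 126 mm overall, white sleeve with a thin blue ring, about 120 g. Origin at mid length on the axis, 8.5 mm above the worktop as it lies; x along the tube; either way round will do
- column_125: loose steel chromatography column lying on the worktop left of the robot: round tube 10 mm thick, 125 mm long between its two hexagonal end nuts (17 mm across flats, 9 mm long, then a 4 mm black plug), 151 mm overall, white sleeve with a thin blue ring, about 140 g. Origin at mid length on the axis, 8.5 mm above the worktop as it lies; x along the tube; either way round will do
- column_150: loose steel chromatography column lying on the worktop left of the robot: round tube 10 mm thick, 150 mm long between its two hexagonal end nuts (17 mm across flats, 9 mm long, then a 4 mm black plug), 176 mm overall, white sleeve with a thin blue ring, about 160 g. Origin at mid length on the axis, 8.5 mm above the worktop as it lies; x along the tube; either way round will do
- cradle_75: place 1 of 4 from the narrow end of the fixed column rack: two white V-blocks (5 mm thick, 32 wide, tops 51 mm high, V mouth 26 wide), 47 mm clear between them, 57 over both; the 75 mm column's nuts go outside, 9 mm play each way. Places are 52 mm apart. Origin: middle of the seated column's axis, 45 mm above the worktop; x along the column, y towards the wide end
- cradle_100: place 2 of 4 from the narrow end of the fixed column rack: two white V-blocks (5 mm thick, 32 wide, tops 51 mm high, V mouth 26 wide), 72 mm clear between them, 82 over both; the 100 mm column's nuts go outside, 9 mm play each way. Places are 52 mm apart. Origin: middle of the seated column's axis, 45 mm above the worktop; x along the column, y towards the wide end
- cradle_125: place 3 of 4 from the narrow end of the fixed column rack: two white V-blocks (5 mm thick, 32 wide, tops 51 mm high, V mouth 26 wide), 97 mm clear between them, 107 over both; the 125 mm column's nuts go outside, 9 mm play each way. Places are 52 mm apart. Origin: middle of the seated column's axis, 45 mm above the worktop; x along the column, y towards the wide end
- cradle_150: place 4 of 4 from the narrow end of the fixed column rack: two white V-blocks (5 mm thick, 32 wide, tops 51 mm high, V mouth 26 wide), 122 mm clear between them, 132 over both; the 150 mm column's nuts go outside, 9 mm play each way. Places are 52 mm apart. Origin: middle of the seated column's axis, 45 mm above the worktop; x along the column, y towards the wide end
- timer: white bench timer with three small buttons, 50 x 62 x 18 mm, a bystander between columns and rack; origin centre of its underside. Behind it a stack of instruments, 0.5 m tall, stands between columns and rack: its front runs from (x 0.55, y -0.12) to (0.65, 0.15). Draw back to 0.45 m from the base before swinging past it
- wrench: grey open-ended wrench lying flat, 30 x 182 x 6 mm, bystander on the worktop between columns and rack; origin centre of its underside, y along its length

How it is judged:
At the end, for the whole second after the job is handed in: each column lies at rest in the V-blocks of its own length (order of length from narrow to wide end): middle within 10.5 mm of the place's middle seen from above, axis within 3 mm of the seated height, and within 0.06 rad of the place's direction (horizontal distance between column_75 and cradle_75 below 0.0105 m and z of column_75 in the frame of cradle_75 between -0.003 and 0.003 m and angle between the x axis of column_75 and the x axis of cradle_75, either way round below 0.06 rad and linear speed of each of column_75, column_100, column_125, column_150 below 0.02 m/s and horizontal distance between column_100 and cradle_100 below 0.0105 m and z of column_100 in the frame of cradle_100 between -0.003 and 0.003 m and angle between the x axis of column_100 and the x axis of cradle_100, either way round below 0.06 rad and horizontal distance between column_125 and cradle_125 below 0.0105 m and z of column_125 in the frame of cradle_125 between -0.003 and 0.003 m and angle between the x axis of column_125 and the x axis of cradle_125, either way round below 0.06 rad and horizontal distance between column_150 and cradle_150 below 0.0105 m and z of column_150 in the frame of cradle_150 between -0.003 and 0.003 m and angle between the x axis of column_150 and the x axis of cradle_150, either way round below 0.06 rad); the robot touches nothing.
It fails at once if a column is dropped (falls free of the fingers faster than 0.7 m/s, as from about 25 mm) ((contact force between the fingers and column_75 below 0.05 N and linear speed of column_75 above 0.7 m/s) or (contact force between the fingers and column_100 below 0.05 N and linear speed of column_100 above 0.7 m/s) or (contact force between the fingers and column_125 below 0.05 N and linear speed of column_125 above 0.7 m/s) or (contact force between the fingers and column_150 below 0.05 N and linear speed of column_150 above 0.7 m/s)).
It fails at once if the timer is shifted by more than 20 mm (distance of timer from where it was at the start of the episode above 0.02 m).
It fails at once if the wrench is shifted by more than 20 mm (distance of wrench from where it was at the start of the episode above 0.02 m).
It also fails if it takes over 136 s, if anything falls off the work surface, if the arm or the gripper's body presses on something with over 40 N, if the wrist force passes 120 N, or if a joint passes its speed limit or range.

### The arm

A 6-joint arm with a two-finger parallel gripper is mounted at the origin on a cart in front of the work surface, level with it; the furniture and walls round the work are solid. World frame = base frame: x ahead of the robot, y to its left, z up, the work surface at z = 0. Lengths are in m, angles in rad, forces in N, time in s.
With the tool pointing down it reaches from about 0.35 to 0.775 m from the base axis. Payload 5.5 kg.
Tool frame: the origin (TCP) lies midway between the tips of the shut fingers; the grasp point (between the pads) lies 19 mm behind it; z points along the fingers, y is the line along which they close (so a half turn about z gives the same grasp; the last joint's range is limited). The gripper opens to 85 mm and grips with 20 to 120 N. Pads are 22 mm wide; open, the fingers measure 114 mm over their backs; the gripper's body (76 mm by 85 mm) begins 54 mm behind the grasp point. The pads swing forward as they close: fully open they stand 13 mm farther back than shut.
Start: joints at [-1.465, 0.313, 0.046, 1.304, 0, 1.431], TCP at [0.14, -0.558, 0.231] pointing down, gripper open.
Joint ranges: [-2.76, 2.76], [-0.86, 1.69], [-1.03, 1.26], [-2.2, 2.34], [-1.47, 1.5], [-3.14, 3.14]. Speed limits (rad/s): [2.57, 2.57, 3.14, 3.14, 3.14, 3.14].

### API

Orientations are given as a unit quaternion [w, x, y, z].
In Python, from workcell import env gives the robot as it stands. The module is installed in compiled form; this text tells all that it offers.
- The arm moves only by the tool carry_out, never from a script. Its argument "series" is a list of rows, each an object with "delta_rot": the turn, a rotation vector about the world's x, y, z normalised to -1 to 1, where 1 is 0.1 rad, a list of three; "travel": the shift along the world's x, y, z normalised to -1 to 1, where 1 is 0.025 m, a list of three; "fingers": the closure, from -1 (fully open) to 1 (shut). In form: [{"delta_rot": [ax, ay, az], "travel": [tx, ty, tz], "fingers": fingers}, ...]. A call has 1 to 5 rows; each row shifts and turns the commanded pose from where the row before left it; what a row does not reach is not made up. A row lasts 1/8 s, in which the tool goes at most 62.5 mm and 10.7 degrees, less where a joint would pass 70% of its speed; a pose out of reach is approached as far as the arm can. A call with a number of a shift or a turn outside -1 to 1 is refused whole. A call with a gripper value outside its range is refused whole. The fingers move at their own pace and stop on an object; "squeeze" is the grip in N (left out, the last holds). Time passes only in rows, so rows that do not move let the fingers close. It gives the time, the measured TCP pose, the force, the opening and the grip force at its end, in the units of the state.
- env.get_state(): the state, without advancing time (a new reading comes with each control period).
- env.read_camera(name): name is "scene" or "top"; returns a dict with "color" (420x560x3 uint8, red, green, blue), "fx", "fy", "cx", "cy" (pixels), "world_from_camera" (4x4, takes a point from camera to world coordinates). Camera axes: x right, y up, looking along -z (the intrinsics and any distortion apply to the point x, -y, -z); pixel columns grow to the right and rows downward; lengths in m; the calibration is good to about 2 mm. A picture is of the moment at which its call begins. There is no depth.
- env.hand_in(): hands the job in; it is judged then, once.
The state is a dict: "clock": time; "joint_pos": joint angles; "qvel": joint speeds; "tau": joint torques, N m; "tcp_pos": TCP position; "orientation": TCP orientation; "wrist_force": force on the tool from outside, world axes, zero at the start; "ft_torque": the same for the moment, N m; "finger_gap": finger opening in m; "grip_force": force on a finger pad.
Only numpy, scipy, OpenCV 4.12 (cv2) and the standard library are available. Lean on these libraries where they do the work, as an engineer would, in place of code of your own. Each camera call takes 0.05 s, during which the arm holds its last target. There are 200 camera calls.

## Working session

There is one attempt and no reset: what is moved stays moved. The work goes in short steps, Python scripts to look and compute and a tool call to move; the robot and the scene stay as the last step left them, time stands still between calls to the robot, and variables do not carry over. Pictures are saved under pics/ and viewed, at most 14 in all, crops included, and the job is handed in when it is done.

Besides the shell and the picture viewer there is one more tool, called after "Emit:" as a command line: name --argument value ..., lists and objects as JSON in quotes. carry_out: Moves the arm, as the interface text tells. Its arguments: {"type":"object","properties":{"series":{"type":"array","items":{"type":"object","properties":{"delta_rot":{"type":"array","items":{"type":"number"}},"travel":{"type":"array","items":{"type":"number"}},"fingers":{"type":"number"}}}},"squeeze":{"type":"number"}},"required":["series"]}

```bash
mkdir -p pics; cat > h.py <<'E'
import numpy as np, cv2
from workcell import env
def shot(n,f):
    d=env.read_camera(n); cv2.imwrite(f'pics/{f}.png',d['color'][:,:,::-1]); np.savez(f'pics/{f}.npz',**{k:d[k] for k in d}); return d
def cast(d,px,z):
    px=np.atleast_2d(np.asarray(px,float)); T=np.asarray(d['world_from_camera'])
    v=np.c_[(px[:,0]-d['cx'])/d['fx'],-(px[:,1]-d['cy'])/d['fy'],-np.ones(len(px))]@T[:3,:3].T
    o=T[:3,3]; return o+v*((z-o[2])/v[:,2])[:,None]
E
python3 - <<'E'
from h import *
np.set_printoptions(precision=4,suppress=True)
for n in('top','scene'):
    d=shot(n,n+'0'); print(d.keys(),d['fx'],d['world_from_camera'])
    cv2.imwrite(f'pics/{n}0b.png',cv2.resize(d['color'][:,:,::-1],(800,600),interpolation=cv2.INTER_CUBIC))
print(env.get_state())
E
```

```text
dict_keys(['color', 'fx', 'fy', 'cx', 'cy', 'world_from_camera']) 530.203603444299 [[ 0.0174  0.9947 -0.1017  0.3705]
 [-0.9997  0.0158 -0.0161 -0.0288]
 [-0.0144  0.1019  0.9947  1.3925]
 [ 0.      0.      0.      1.    ]]
dict_keys(['color', 'fx', 'fy', 'cx', 'cy', 'world_from_camera']) 427.32337217890966 [[-0.6315  0.3326 -0.7004 -0.4513]
 [-0.7753 -0.2553  0.5778  0.7973]
 [ 0.0134  0.9079  0.4191  0.6243]
 [ 0.      0.      0.      1.    ]]
{'clock': 0.1, 'joint_pos': array([-1.4646,  0.3139,  0.0451,  1.3036,  0.    ,  1.4312]), 'qvel': array([ 0.0015, -0.0019,  0.0009,  0.0012, -0.0023,  0.0015]), 'tau': array([  0.0018, -48.1723,  29.9246,   0.0127,  -0.0001,  -0.    ]), 'tcp_pos': array([ 0.1399, -0.5573,  0.2305]), 'orientation': array([-0.0008,  0.9925,  0.1226,  0.    ]), 'wrist_force': array([0.6948, 0.4304, 0.0737]), 'ft_torque': array([ 0.05  , -0.0288, -0.0245]), 'grip_force': 0.0, 'finger_gap': 0.08548325686512938}
```

View pics/top0b.png

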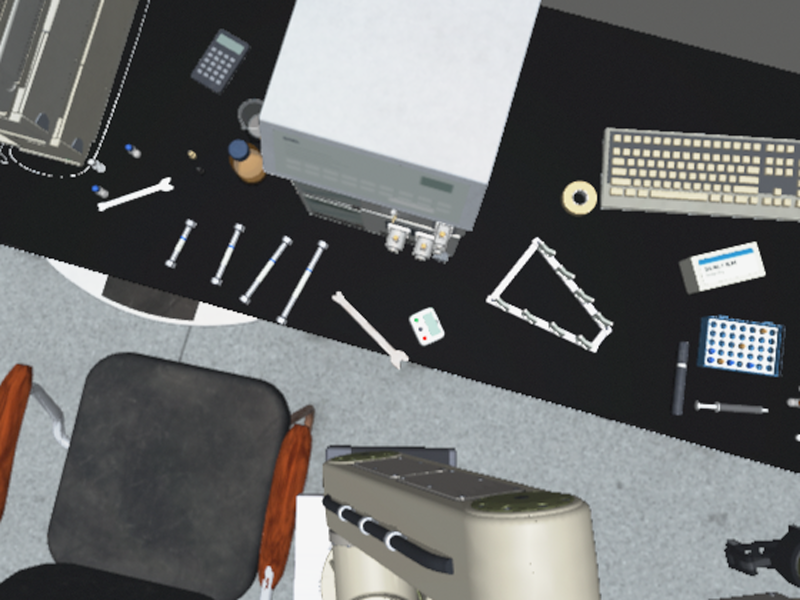

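View pics/scene0b.png

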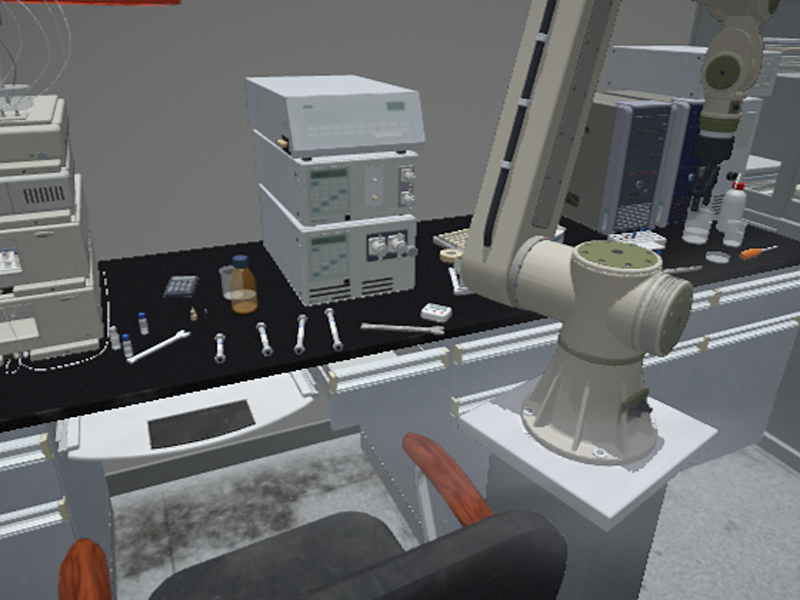

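The top view shows four columns (about (181,243), (228,254), (266,269) and (303,281) in the 800x600 view). The wrench is at (370,330) and the timer at (427,326). The trapezoid rack runs from its wide end at left (515,270) to its narrow end at right (603,337).

```bash
python3 - <<'E'
from h import *
np.set_printoptions(precision=4,suppress=True)
d=np.load('pics/top0.npz'); im=d['color']
a=cv2.resize(im[155:255,330:440,::-1],(660,600),interpolation=cv2.INTER_CUBIC); cv2.imwrite('pics/rack.png',a)
b=cv2.resize(im[145:235,105:240,::-1],(800,533),interpolation=cv2.INTER_CUBIC); cv2.imwrite('pics/cols.png',b)
g=im.astype(int).min(2); m=(g>70).astype(np.uint8); 
n,l,s,c=cv2.connectedComponentsWithStats(cv2.dilate(m,np.ones((2,2),np.uint8)))
for i in range(1,n):
    x,y,w,h,A=s[i]
    if 100<x<320 and 145<y<235 and 20<A<1500:
        vs,us=np.where((l==i)&(m>0)); wt=g[vs,us]; 
        p=cast(d,np.c_[us,vs],.0085); 
        r=cv2.minAreaRect(p[:,:2].astype(np.float32)*1000); 
        mu=p[:,:2].mean(0); w_,V=np.linalg.eigh(np.cov((p[:,:2]-mu).T)); t=(p[:,:2]-mu)@V[:,1]
        print(i,s[i],'mean',mu,'mid',mu+V[:,1]*(t.max()+t.min())/2,'len',np.ptp(t),'ang',np.arctan2(V[1,1],V[0,1]),r)
E
```

```text
12 [115 153  24  36 256] mean [0.6047 0.3884] mid [0.6039 0.3887] len 0.09608172569970182 ang 2.7148711300752875 ((603.8757934570312, 388.8326721191406), (20.584924697875977, 96.04405975341797), 65.08780670166016)
13 [147 156  26  45 318] mean [0.5849 0.2999] mid [0.5851 0.2998] len 0.12164555163552769 ang 2.7723162022519903 ((584.9452514648438, 299.47021484375), (20.678651809692383, 121.6648941040039), 68.701904296875)
14 [167 165  39  50 381] mean [0.5563 0.2288] mid [0.5572 0.2281] len 0.14696488344096054 ang 2.5446201184660246 ((556.9381713867188, 227.79827880859375), (20.926368713378906, 146.96096801757812), 56.02228927612305)
20 [286 215  27  29 522] mean [ 0.4573 -0.0705] mid [ 0.4574 -0.0705] len 0.06308341537754097 ang -2.7175352357731692 ((457.2890625, -70.54756927490234), (63.090126037597656, 51.75208282470703), 25.280101776123047)
```

View pics/rack.png

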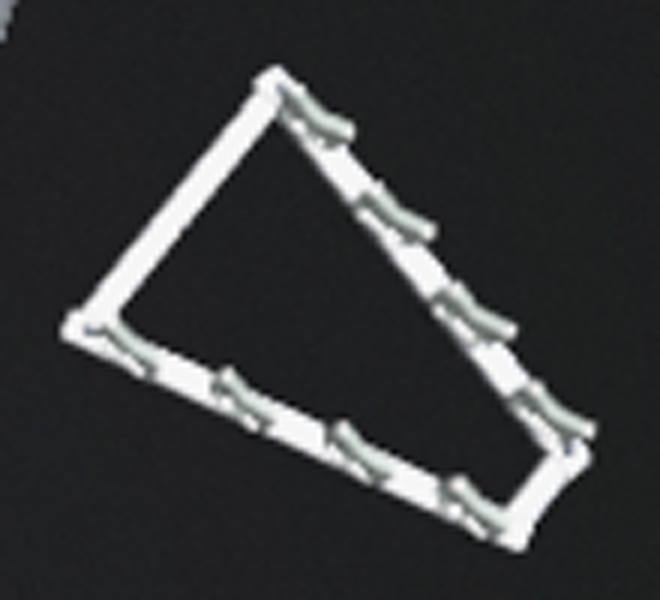

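View pics/cols.png

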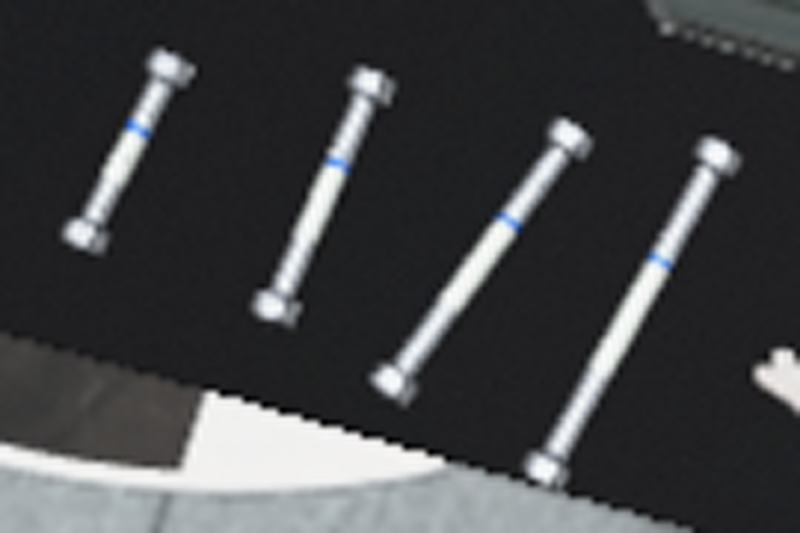

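Columns left to right, by length: 75 mm, 100 mm, 125 mm, 150 mm. In the cols crop, column_150 runs from (716,157) to (547,468). In the rack crop the eight V-blocks are visible; I'll fit the rack pose from their tips and get column_150 from its ends.

```bash
python3 - <<'E'
from h import *
np.set_printoptions(precision=4,suppress=True)
d=np.load('pics/top0.npz'); im=d['color']
s=800/135
e={75:[(168,68),(84,236)],100:[(371,86),(275,307)],125:[(568,138),(391,384)],150:[(716,157),(547,468)]}
for k,v in e.items():
    p=cast(d,[((a+.5)/s-.5+105,(b+.5)/s-.5+145) for a,b in v],.0085)[:,:2]
    q=p[0]-p[1]; print(k,p.mean(0),np.linalg.norm(q),np.arctan2(q[1],q[0]))
up=[(284,88,352,130),(365,197,434,231),(440,293,514,330),(520,390,594,430)]
lo=[(108,322,153,370),(225,375,268,425),(340,428,385,478),(455,482,505,532)]
P=[];M=[]
for sgn,L in((1,up),(-1,lo)):
  for i,t in enumerate(L):
    k=3-i; c=((t[0]+t[2])/2,(t[1]+t[3])/2)
    P.append(cast(d,[((c[0]+.5)/6-.5+330,(c[1]+.5)/6-.5+155)],.051)[0,:2]); M.append((sgn*(.026+.0125*k),.052*k))
P=np.array(P);M=np.array(M);pm,mm=P.mean(0),M.mean(0)
U,S,Vt=np.linalg.svd((M-mm).T@(P-pm)); R=(U@Vt).T; print('det',np.linalg.det(R),'ang',np.arctan2(R[1,0],R[0,0]))
print('res mm',1000*((M-mm)@R.T+pm-P))
for k in range(4): print(75+25*k,(np.array([0,.052*k])-mm)@R.T+pm)
# frame bars at low height
for n,q in dict(wide=[(275,80),(75,325)],narrow=[(575,450),(515,535)]).items():
    for z in(0,.01):
        p=cast(d,[((a+.5)/6-.5+330,(b+.5)/6-.5+155) for a,b in q],z)[:,:2]; print(n,z,p.mean(0),np.linalg.norm(p[0]-p[1]),np.arctan2(*(p[0]-p[1])[::-1]))
E
```

```text
75 [0.6037 0.389 ] 0.08399624307584613 -0.42020071837126427
100 [0.585  0.2996] 0.10775182378338427 -0.37108203034623066
125 [0.557  0.2285] 0.1346978206205952 -0.5926036836891291
150 [0.5351 0.1599] 0.1573292061670233 -0.46910891938188853
det 0.9999999999999998 ang -0.6645162431506805
res mm [[-1.6973  0.193 ]
 [ 0.926   1.258 ]
 [ 0.058   0.4105]
 [-0.69    0.3817]
 [ 0.8786 -0.8354]
 [ 0.7348 -0.6114]
 [ 0.0704 -0.6054]
 [-0.2805 -0.1911]]
75 [ 0.4519 -0.3657]
100 [ 0.4839 -0.3248]
125 [ 0.516  -0.2838]
150 [ 0.5481 -0.2429]
wide 0 [ 0.566  -0.2291] 0.14095420705925762 -0.6723691011598315
wide 0.01 [ 0.5646 -0.2276] 0.13994195177391464 -0.6723691011598312
narrow 0 [ 0.4408 -0.3899] 0.04585938827123173 -0.6144074222810115
narrow 0.01 [ 0.4403 -0.3874] 0.04553005146654421 -0.6144074222810125
```

Emit:
carry_out --series '[{"delta_rot": [0, 0, 0.97], "travel": [0.167, 1, 0], "fingers": 0.1}, {"delta_rot": [0, 0, 0.97], "travel": [0.167, 1, 0], "fingers": 0.1}, {"delta_rot": [0, 0, 0.97], "travel": [0.167, 1, 0], "fingers": 0.1}, {"delta_rot": [0, 0, 0.97], "travel": [0.167, 1, 0], "fingers": 0.1}, {"delta_rot": [0, 0, 0.97], "travel": [0.167, 1, 0], "fingers": 0.1}]' --squeeze 40

```text
clock: 0.72
tcp_pos: [0.1608, -0.4316, 0.2309]
orientation: [-0.0, 0.933, 0.359, 0.0]
wrist_force: [1.1, 0.8, -0.2]
finger_gap: 0.0385
grip_force: 0.0
```

Emit:
carry_out --series '[{"delta_rot": [0, 0, 0.97], "travel": [0.167, 1, 0], "fingers": 0.1}, {"delta_rot": [0, 0, 0.97], "travel": [0.653, 0.952, 0], "fingers": 0.1}, {"delta_rot": [0, 0, 0.97], "travel": [0.653, 0.952, 0], "fingers": 0.1}, {"delta_rot": [0, 0, 0.97], "travel": [0.653, 0.952, 0], "fingers": 0.1}, {"delta_rot": [0, 0, 0.97], "travel": [0.653, 0.952, 0], "fingers": 0.1}]'

```text
clock: 1.35
tcp_pos: [0.2305, -0.3115, 0.2311]
orientation: [-0.0, 0.82, 0.572, 0.0]
wrist_force: [-0.1, -0.0, -0.6]
finger_gap: 0.0384
grip_force: 0.0
```

Emit:
carry_out --series '[{"delta_rot": [0, 0, 0.97], "travel": [0.653, 0.952, 0], "fingers": 0.1}, {"delta_rot": [0, 0, 0.97], "travel": [0.653, 0.952, 0], "fingers": 0.1}, {"delta_rot": [0, 0, 0.97], "travel": [0.653, 0.952, 0], "fingers": 0.1}, {"delta_rot": [0, 0, 0.97], "travel": [0.653, 0.952, 0], "fingers": 0.1}, {"delta_rot": [0, 0, 0.97], "travel": [0.653, 0.952, 0], "fingers": 0.1}]'

```text
clock: 1.98
tcp_pos: [0.3121, -0.1925, 0.2311]
orientation: [-0.0, 0.659, 0.753, 0.0]
wrist_force: [0.5, -0.0, -0.6]
finger_gap: 0.0385
grip_force: 0.0
```

Emit:
carry_out --series '[{"delta_rot": [0, 0, 0.97], "travel": [0.653, 0.952, 0], "fingers": 0.1}, {"delta_rot": [0, 0, 0.97], "travel": [0.653, 0.952, 0], "fingers": 0.1}, {"delta_rot": [0, 0, 0.97], "travel": [0.653, 0.952, 0], "fingers": 0.1}, {"delta_rot": [0, 0, 0.97], "travel": [0.653, 0.952, 0], "fingers": 0.1}, {"delta_rot": [0, 0, 0.97], "travel": [0.653, 0.952, 0], "fingers": 0.1}]'

```text
clock: 2.6
tcp_pos: [0.3937, -0.0736, 0.231]
orientation: [-0.0, 0.458, 0.889, -0.0]
wrist_force: [0.0, -0.2, 0.1]
finger_gap: 0.038
grip_force: 0.0
```

Emit:
carry_out --series '[{"delta_rot": [0, 0, 0.97], "travel": [0.653, 0.952, 0], "fingers": 0.1}, {"delta_rot": [0, 0, 0.97], "travel": [0.1, 1, 0], "fingers": 0.1}, {"delta_rot": [0, 0, 0.97], "travel": [0.1, 1, 0], "fingers": 0.1}, {"delta_rot": [0, 0, 0.97], "travel": [0.1, 1, 0], "fingers": 0.1}, {"delta_rot": [0, 0, 0.97], "travel": [0.1, 1, 0], "fingers": 0.1}]'

```text
clock: 3.22
tcp_pos: [0.4195, 0.0501, 0.231]
orientation: [-0.0, 0.232, 0.973, -0.0]
wrist_force: [0.2, -0.1, 0.0]
finger_gap: 0.0385
grip_force: 0.0
```

Emit:
carry_out --series '[{"delta_rot": [0, 0, 0], "travel": [0.924, 0.88, -0.6], "fingers": 0.1}, {"delta_rot": [0, 0, 0], "travel": [0.924, 0.88, -0.6], "fingers": 0.1}, {"delta_rot": [0, 0, 0], "travel": [0.924, 0.88, -0.6], "fingers": 0.1}, {"delta_rot": [0, 0, 0], "travel": [0.924, 0.88, -0.6], "fingers": 0.1}, {"delta_rot": [0, 0, 0], "travel": [0.924, 0.88, -0.6], "fingers": 0.1}]'

```text
clock: 3.85
tcp_pos: [0.5357, 0.16, 0.1553]
orientation: [-0.0, 0.233, 0.972, -0.0]
wrist_force: [0.7, -0.0, 0.2]
finger_gap: 0.0385
grip_force: 0.0
```

Emit:
carry_out --series '[{"delta_rot": [0, 0, 0], "travel": [0, 0, -1], "fingers": 0.1}, {"delta_rot": [0, 0, 0], "travel": [0, 0, -1], "fingers": 0.1}, {"delta_rot": [0, 0, 0], "travel": [0, 0, -1], "fingers": 0.1}, {"delta_rot": [0, 0, 0], "travel": [0, 0, -1], "fingers": 0.1}, {"delta_rot": [0, 0, 0], "travel": [0, 0, 0], "fingers": 0.1}]'

```text
clock: 4.47
tcp_pos: [0.5331, 0.1589, 0.0541]
orientation: [-0.002, 0.233, 0.972, -0.001]
wrist_force: [-0.4, -0.3, 1.2]
finger_gap: 0.0383
grip_force: 0.0
```

```bash
python3 - <<'E'
from h import *
d=shot('scene','s1'); im=d['color'][150:300,60:360,::-1]
cv2.imwrite('pics/s1c.png',cv2.resize(im,(800,400),interpolation=cv2.INTER_CUBIC))
E
```

```text
(no output)
```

View pics/s1c.png

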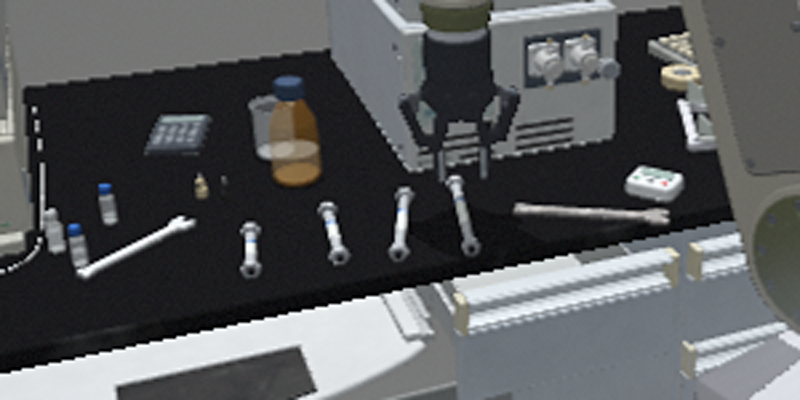

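The fingers straddle column_150 (around (455-470,180-250) in the crop). I'll descend and grip.

Emit:
carry_out --series '[{"delta_rot": [0, 0, 0], "travel": [0, 0, -0.8], "fingers": 0.1}, {"delta_rot": [0, 0, 0], "travel": [0, 0, -0.8], "fingers": 0.1}, {"delta_rot": [0, 0, 0], "travel": [0, 0, -0.4], "fingers": 0.1}, {"delta_rot": [0, 0, 0], "travel": [0, 0, 0], "fingers": 0.1}, {"delta_rot": [0, 0, 0], "travel": [0, 0, 0], "fingers": 0.1}]'

```text
clock: 5.15
tcp_pos: [0.5361, 0.1594, 0.0073]
orientation: [0.001, 0.233, 0.972, 0.0]
wrist_force: [-0.3, -1.3, 0.0]
finger_gap: 0.0384
grip_force: 0.0
```

Emit:
carry_out --series '[{"delta_rot": [0, 0, 0], "travel": [0, 0, -0.12], "fingers": 0.1}, {"delta_rot": [0, 0, 0], "travel": [0, 0, 0], "fingers": 1}, {"delta_rot": [0, 0, 0], "travel": [0, 0, 0], "fingers": 1}, {"delta_rot": [0, 0, 0], "travel": [0, 0, 0], "fingers": 1}, {"delta_rot": [0, 0, 0], "travel": [0, 0, 0], "fingers": 1}]' --squeeze 60

```text
clock: 5.78
tcp_pos: [0.5354, 0.1592, 0.0036]
orientation: [0.0, 0.233, 0.972, 0.0]
wrist_force: [-2.0, 0.0, 4.4]
finger_gap: 0.0073
grip_force: 58.8
```

Emit:
carry_out --series '[{"delta_rot": [0, 0, 0], "travel": [0, 0, 0], "fingers": 1}, {"delta_rot": [0, 0, 0], "travel": [0, 0, 0.2], "fingers": 1}, {"delta_rot": [0, 0, 0], "travel": [0, 0, 0.4], "fingers": 1}, {"delta_rot": [0, 0, 0], "travel": [0, 0, 0.6], "fingers": 1}, {"delta_rot": [0, 0, 0], "travel": [0, 0, 0.8], "fingers": 1}]'

```text
clock: 6.4
tcp_pos: [0.5352, 0.1592, 0.0542]
orientation: [-0.0, 0.233, 0.972, -0.0]
wrist_force: [0.3, 0.2, -1.8]
finger_gap: 0.0073
grip_force: 58.6
```

Emit:
carry_out --series '[{"delta_rot": [0, 0, 0], "travel": [-0.92, -0.88, 0.6], "fingers": 1}, {"delta_rot": [0, 0, 0], "travel": [-0.92, -0.88, 0.6], "fingers": 1}, {"delta_rot": [0, 0, 0], "travel": [-0.92, -0.88, 0.6], "fingers": 1}, {"delta_rot": [0, 0, 0], "travel": [-0.92, -0.88, 0.6], "fingers": 1}, {"delta_rot": [0, 0, 0], "travel": [-0.92, -0.88, 0.6], "fingers": 1}]'

```text
clock: 7.02
tcp_pos: [0.4198, 0.0486, 0.1298]
orientation: [0.001, 0.233, 0.972, 0.0]
wrist_force: [0.8, -0.5, -1.0]
finger_gap: 0.0072
grip_force: 58.7
```

Emit:
carry_out --series '[{"delta_rot": [0, 0, 0], "travel": [-0.1, -1, 0.2], "fingers": 1}, {"delta_rot": [0, 0, 0], "travel": [-0.1, -1, 0.2], "fingers": 1}, {"delta_rot": [0, 0, 0], "travel": [-0.1, -1, 0.2], "fingers": 1}, {"delta_rot": [0, 0, 0], "travel": [-0.1, -1, 0.2], "fingers": 1}, {"delta_rot": [0, 0, -0.49], "travel": [-0.1, -1, 0], "fingers": 1}]'

```text
clock: 7.65
tcp_pos: [0.4082, -0.0768, 0.1498]
orientation: [0.001, 0.258, 0.966, -0.0]
wrist_force: [0.2, -0.3, -1.6]
finger_gap: 0.0067
grip_force: 58.7
```

Emit:
carry_out --series '[{"delta_rot": [0, 0, -0.49], "travel": [-0.1, -1, 0], "fingers": 1}, {"delta_rot": [0, 0, -0.49], "travel": [-0.1, -1, 0], "fingers": 1}, {"delta_rot": [0, 0, -0.49], "travel": [-0.1, -1, 0], "fingers": 1}, {"delta_rot": [0, 0, 0], "travel": [0, 0, 0], "fingers": 1}]'

```text
clock: 8.15
tcp_pos: [0.4006, -0.1522, 0.1493]
orientation: [0.001, 0.328, 0.945, -0.0]
wrist_force: [-0.1, -0.8, -2.0]
finger_gap: 0.0073
grip_force: 58.8
```

```bash
python3 - <<'E'
from h import *
d=shot('top','t2'); im=d['color'][155:255,180:440,::-1]
cv2.imwrite('pics/t2c.png',cv2.resize(im,(800,308),interpolation=cv2.INTER_CUBIC))
E
```

```text
(no output)
```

View pics/t2c.png

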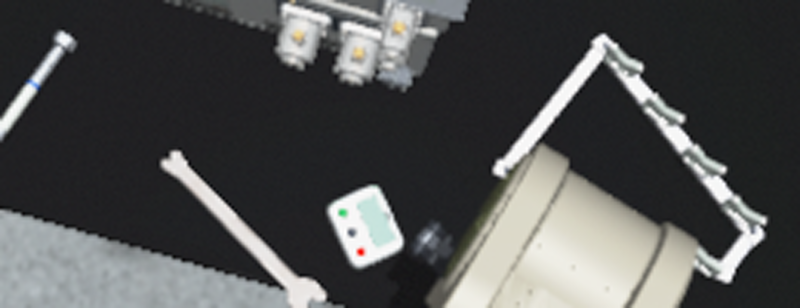

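Emit:
carry_out --series '[{"delta_rot": [0, 0, 0], "travel": [0.985, -0.61, 0], "fingers": 1}, {"delta_rot": [0, 0, 0], "travel": [0.985, -0.61, 0], "fingers": 1}, {"delta_rot": [0, 0, 0], "travel": [0.985, -0.61, 0], "fingers": 1}, {"delta_rot": [0, 0, 0], "travel": [0.985, -0.61, 0], "fingers": 1}, {"delta_rot": [0, 0, 0], "travel": [0.985, -0.61, 0], "fingers": 1}]'

```text
clock: 8.82
tcp_pos: [0.5243, -0.2261, 0.1487]
orientation: [-0.0, 0.326, 0.945, 0.0]
wrist_force: [0.5, -0.1, -1.8]
finger_gap: 0.0074
grip_force: 58.8
```

Emit:
carry_out --series '[{"delta_rot": [0, 0, 0], "travel": [0.985, -0.61, 0], "fingers": 1}, {"delta_rot": [0, 0, 0], "travel": [0, 0, -1], "fingers": 1}, {"delta_rot": [0, 0, 0], "travel": [0, 0, -1], "fingers": 1}, {"delta_rot": [0, 0, 0], "travel": [0, 0, 0], "fingers": 1}, {"delta_rot": [0, 0, 0], "travel": [0, 0, 0], "fingers": 1}]'

```text
clock: 9.45
tcp_pos: [0.5486, -0.2418, 0.0994]
orientation: [0.0, 0.327, 0.945, 0.0]
wrist_force: [0.2, 0.7, -1.3]
finger_gap: 0.0077
grip_force: 58.8
```

```bash
python3 - <<'E'
from h import *
print(env.get_state()['tcp_pos'])
d=shot('top','t3'); e=shot('scene','s3')
a=cv2.resize(d['color'][150:255,310:440,::-1],(400,323),interpolation=cv2.INTER_CUBIC)
b=cv2.resize(e['color'][150:240,240:380,::-1],(400,257),interpolation=cv2.INTER_CUBIC)
b=cv2.copyMakeBorder(b,0,66,0,0,cv2.BORDER_CONSTANT)
cv2.imwrite('pics/t3c.png',np.hstack([a,b]))
E
```

```text
[ 0.54856497 -0.24177826  0.09935794]
```

View pics/t3c.png

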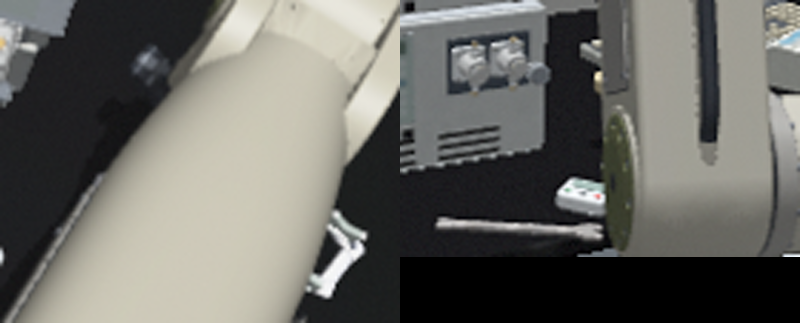

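Both cameras are blocked by the arm at the rack, so I lower by geometry and force.

Emit:
carry_out --series '[{"delta_rot": [0, 0, 0], "travel": [0, 0, -0.8], "fingers": 1}, {"delta_rot": [0, 0, 0], "travel": [0, 0, -0.6], "fingers": 1}, {"delta_rot": [0, 0, 0], "travel": [0, 0, -0.4], "fingers": 1}, {"delta_rot": [0, 0, 0], "travel": [0, 0, 0], "fingers": 1}, {"delta_rot": [0, 0, 0], "travel": [0, 0, 0], "fingers": 1}]'

```text
clock: 10.18
tcp_pos: [0.5484, -0.2425, 0.0538]
orientation: [0.0, 0.327, 0.945, -0.0]
wrist_force: [0.2, 0.2, -2.1]
finger_gap: 0.0074
grip_force: 58.8
```

Emit:
carry_out --series '[{"delta_rot": [0, 0, 0], "travel": [0, 0, -0.16], "fingers": 1}, {"delta_rot": [0, 0, 0], "travel": [0, 0, -0.16], "fingers": 1}, {"delta_rot": [0, 0, 0], "travel": [0, 0, 0], "fingers": 1}]'

```text
clock: 10.55
tcp_pos: [0.5478, -0.2421, 0.0449]
orientation: [-0.0, 0.327, 0.945, 0.0]
wrist_force: [0.5, 1.3, -1.3]
finger_gap: 0.0072
grip_force: 58.8
```

Emit:
carry_out --series '[{"delta_rot": [0, 0, 0], "travel": [0, 0, -0.08], "fingers": 1}, {"delta_rot": [0, 0, 0], "travel": [0, 0, -0.06], "fingers": 1}, {"delta_rot": [0, 0, 0], "travel": [0, 0, 0], "fingers": 1}]'

```text
clock: 10.92
tcp_pos: [0.5481, -0.2425, 0.042]
orientation: [0.0, 0.327, 0.945, -0.0]
wrist_force: [-0.9, -0.7, 0.6]
finger_gap: 0.0071
grip_force: 59.0
```

Emit:
carry_out --series '[{"delta_rot": [0, 0, 0], "travel": [0, 0, -0.04], "fingers": 1}, {"delta_rot": [0, 0, 0], "travel": [0, 0, 0], "fingers": 1}]'

```text
clock: 11.18
tcp_pos: [0.5481, -0.2427, 0.0416]
orientation: [0.0, 0.327, 0.945, -0.0]
wrist_force: [-3.3, -0.4, 5.4]
finger_gap: 0.0075
grip_force: 59.5
```

Contact is felt at TCP z ≈ 0.0416, as expected for seating. I'll release and draw back.

Emit:
carry_out --series '[{"delta_rot": [0, 0, 0], "travel": [0, 0, 0], "fingers": 0.7}, {"delta_rot": [0, 0, 0], "travel": [0, 0, 0], "fingers": 0.4}, {"delta_rot": [0, 0, 0], "travel": [0, 0, 0], "fingers": 0.4}, {"delta_rot": [0, 0, 0], "travel": [0, 0, 0.4], "fingers": 0.4}, {"delta_rot": [0, 0, 0], "travel": [0, 0, 0.8], "fingers": 0.4}]'

```text
clock: 11.8
tcp_pos: [0.5475, -0.2418, 0.0707]
orientation: [-0.001, 0.327, 0.945, 0.0]
wrist_force: [0.2, 0.8, 0.1]
finger_gap: 0.0256
grip_force: 0.0
```

Emit:
carry_out --series '[{"delta_rot": [0, 0, 0], "travel": [0, 0, 1], "fingers": 0.1}, {"delta_rot": [0, 0, 0], "travel": [0, 0, 1], "fingers": 0.1}, {"delta_rot": [0, 0, 0], "travel": [0, 0, 1], "fingers": 0.1}, {"delta_rot": [0, 0, 0], "travel": [-0.985, 0.61, 0], "fingers": 0.1}, {"delta_rot": [0, 0, 0], "travel": [-0.985, 0.61, 0], "fingers": 0.1}]'

```text
clock: 12.42
tcp_pos: [0.4988, -0.2117, 0.1469]
orientation: [0.001, 0.327, 0.945, -0.0]
wrist_force: [0.3, -0.0, 0.5]
finger_gap: 0.0382
grip_force: 0.0
```

Emit:
carry_out --series '[{"delta_rot": [0, 0, 0], "travel": [-0.985, 0.61, 0], "fingers": 0.1}, {"delta_rot": [0, 0, 0], "travel": [-0.985, 0.61, 0], "fingers": 0.1}, {"delta_rot": [0, 0, 0], "travel": [-0.985, 0.61, 0], "fingers": 0.1}, {"delta_rot": [0, 0, 0], "travel": [-0.985, 0.61, 0], "fingers": 0.1}, {"delta_rot": [0, 0, 0], "travel": [0.1, 1, 0], "fingers": 0.1}]'

```text
clock: 13.05
tcp_pos: [0.4014, -0.1253, 0.1465]
orientation: [0.0, 0.328, 0.945, -0.0]
wrist_force: [0.5, 0.4, 0.5]
finger_gap: 0.0387
grip_force: 0.0
```

Emit:
carry_out --series '[{"delta_rot": [0, 0, 0], "travel": [0.1, 1, 0], "fingers": 0.1}, {"delta_rot": [0, 0, 0], "travel": [0.1, 1, 0], "fingers": 0.1}, {"delta_rot": [0, 0, 0], "travel": [0.1, 1, 0], "fingers": 0.1}, {"delta_rot": [0, 0, 0], "travel": [0.1, 1, 0], "fingers": 0.1}, {"delta_rot": [0, 0, 0], "travel": [0.1, 1, 0], "fingers": 0.1}]'

```text
clock: 13.68
tcp_pos: [0.4156, 0.0001, 0.1466]
orientation: [0.001, 0.327, 0.945, 0.0]
wrist_force: [-0.2, -0.3, -0.7]
finger_gap: 0.0384
grip_force: 0.0
```

```bash
python3 - <<'E'
from h import *
print(env.get_state()['tcp_pos'],env.get_state()['orientation'])
d=shot('top','t4')
cv2.imwrite('pics/t4c.png',cv2.resize(d['color'][155:255,330:440,::-1],(660,600),interpolation=cv2.INTER_CUBIC))
E
```

```text
[4.15641879e-01 9.47675047e-05 1.46636645e-01] [6.43990864e-04 3.27249554e-01 9.44937704e-01 2.24613996e-04]
```

View pics/t4c.png

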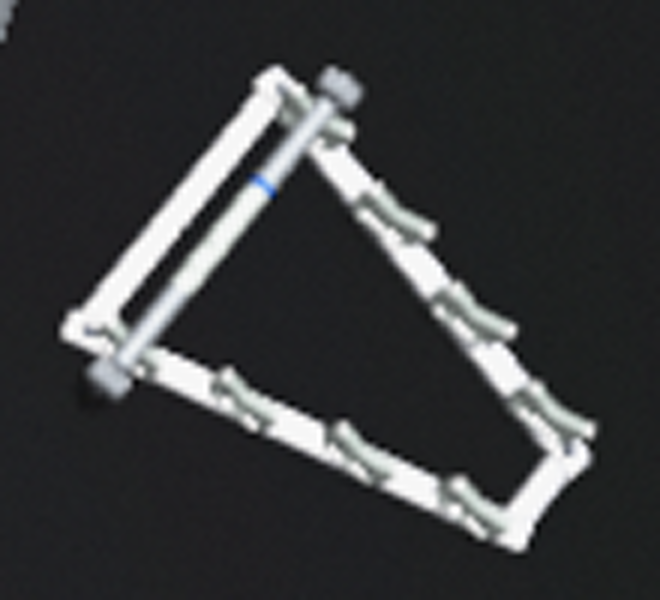

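Column_150 is seated in the widest place: nuts at (340,87) and (110,378) in the crop, both outside the blocks. Next is column_125.

Emit:
carry_out --series '[{"delta_rot": [0, 0, 0.18], "travel": [0, 1, 0], "fingers": 0.1}, {"delta_rot": [0, 0, 0.18], "travel": [0, 1, 0], "fingers": 0.1}, {"delta_rot": [0, 0, 0.18], "travel": [0, 1, 0], "fingers": 0.1}, {"delta_rot": [0, 0, 0.18], "travel": [0, 1, 0], "fingers": 0.1}, {"delta_rot": [0, 0, 0], "travel": [0.943, 0.857, -0.6], "fingers": 0.1}]'

```text
clock: 14.35
tcp_pos: [0.4392, 0.1215, 0.1323]
orientation: [0.001, 0.293, 0.956, 0.0]
wrist_force: [1.1, -0.9, -0.5]
finger_gap: 0.0383
grip_force: 0.0
```

Emit:
carry_out --series '[{"delta_rot": [0, 0, 0], "travel": [0.943, 0.857, -0.6], "fingers": 0.1}, {"delta_rot": [0, 0, 0], "travel": [0.943, 0.857, -0.6], "fingers": 0.1}, {"delta_rot": [0, 0, 0], "travel": [0.943, 0.857, -0.6], "fingers": 0.1}, {"delta_rot": [0, 0, 0], "travel": [0.943, 0.857, -0.6], "fingers": 0.1}, {"delta_rot": [0, 0, 0], "travel": [0.943, 0.857, -0.6], "fingers": 0.1}]'

```text
clock: 14.98
tcp_pos: [0.558, 0.2283, 0.0559]
orientation: [0.0, 0.293, 0.956, 0.0]
wrist_force: [0.4, -0.4, 0.9]
finger_gap: 0.0382
grip_force: 0.0
```

Emit:
carry_out --series '[{"delta_rot": [0, 0, 0], "travel": [0, 0, -0.8], "fingers": 0.1}, {"delta_rot": [0, 0, 0], "travel": [0, 0, -0.8], "fingers": 0.1}, {"delta_rot": [0, 0, 0], "travel": [0, 0, -0.3], "fingers": 0.1}, {"delta_rot": [0, 0, 0], "travel": [0, 0, 0], "fingers": 0.1}, {"delta_rot": [0, 0, 0], "travel": [0, 0, 0], "fingers": 0.1}]'

```text
clock: 15.6
tcp_pos: [0.5575, 0.2278, 0.0094]
orientation: [0.001, 0.293, 0.956, 0.0]
wrist_force: [0.4, 0.2, -0.3]
finger_gap: 0.0387
grip_force: 0.0
```

```bash
python3 - <<'E'
from h import *
d=np.load('pics/t4.npz')
p=cast(d,[((a+.5)/6-.5+330,(b+.5)/6-.5+155) for a,b in[(340,87),(110,378)]],.045)[:,:2]
q=p[0]-p[1];print(p.mean(0),np.arctan2(q[1],q[0]),env.get_state()['tcp_pos'],env.get_state()['orientation'])
E
```

```text
[ 0.54720813 -0.24390186] -0.6581303512879244 [0.55752788 0.22782193 0.00936916] [6.87491535e-04 2.93121307e-01 9.56074900e-01 4.60385561e-04]
```

Emit:
carry_out --series '[{"delta_rot": [0, 0, 0], "travel": [0, 0, -0.24], "fingers": 0.1}, {"delta_rot": [0, 0, 0], "travel": [0, 0, 0], "fingers": 1}, {"delta_rot": [0, 0, 0], "travel": [0, 0, 0], "fingers": 1}, {"delta_rot": [0, 0, 0], "travel": [0, 0, 0], "fingers": 1}, {"delta_rot": [0, 0, 0], "travel": [0, 0, 0], "fingers": 1}]'

```text
clock: 16.23
tcp_pos: [0.5568, 0.2278, 0.0025]
orientation: [0.0, 0.293, 0.956, 0.0]
wrist_force: [-1.8, 0.0, 1.9]
finger_gap: 0.0069
grip_force: 58.7
```

Emit:
carry_out --series '[{"delta_rot": [0, 0, 0], "travel": [0, 0, 0], "fingers": 1}, {"delta_rot": [0, 0, 0], "travel": [0, 0, 0.2], "fingers": 1}, {"delta_rot": [0, 0, 0], "travel": [0, 0, 0.4], "fingers": 1}, {"delta_rot": [0, 0, 0], "travel": [0, 0, 0.6], "fingers": 1}, {"delta_rot": [0, 0, 0], "travel": [0, 0, 0.8], "fingers": 1}]'

```text
clock: 16.85
tcp_pos: [0.5567, 0.2278, 0.0533]
orientation: [-0.0, 0.293, 0.956, -0.0]
wrist_force: [0.2, -0.6, -2.2]
finger_gap: 0.0069
grip_force: 58.6
```

Emit:
carry_out --series '[{"delta_rot": [0, 0, 0], "travel": [-0.943, -0.857, 0.6], "fingers": 1}, {"delta_rot": [0, 0, 0], "travel": [-0.943, -0.857, 0.6], "fingers": 1}, {"delta_rot": [0, 0, 0], "travel": [-0.943, -0.857, 0.6], "fingers": 1}, {"delta_rot": [0, 0, 0], "travel": [-0.943, -0.857, 0.6], "fingers": 1}, {"delta_rot": [0, 0, 0], "travel": [-0.943, -0.857, 0.6], "fingers": 1}]'

```text
clock: 17.48
tcp_pos: [0.4385, 0.1201, 0.1289]
orientation: [0.001, 0.293, 0.956, 0.0]
wrist_force: [0.3, 0.3, -1.5]
finger_gap: 0.0072
grip_force: 58.8
```

Emit:
carry_out --series '[{"delta_rot": [0, 0, 0], "travel": [-0.943, -0.857, 0.6], "fingers": 1}, {"delta_rot": [0, 0, -0.175], "travel": [-0.062, -1, 0], "fingers": 1}, {"delta_rot": [0, 0, -0.175], "travel": [-0.062, -1, 0], "fingers": 1}, {"delta_rot": [0, 0, -0.175], "travel": [-0.062, -1, 0], "fingers": 1}, {"delta_rot": [0, 0, -0.175], "travel": [-0.062, -1, 0], "fingers": 1}]'

```text
clock: 18.1
tcp_pos: [0.4094, -0.0016, 0.1435]
orientation: [0.001, 0.327, 0.945, 0.0]
wrist_force: [0.0, 0.9, -2.0]
finger_gap: 0.0074
grip_force: 58.8
```

Emit:
carry_out --series '[{"delta_rot": [0, 0, 0], "travel": [-0.062, -1, 0], "fingers": 1}, {"delta_rot": [0, 0, 0], "travel": [-0.062, -1, 0], "fingers": 1}, {"delta_rot": [0, 0, 0], "travel": [-0.062, -1, 0], "fingers": 1}, {"delta_rot": [0, 0, 0], "travel": [-0.062, -1, 0], "fingers": 1}, {"delta_rot": [0, 0, 0], "travel": [-0.062, -1, 0], "fingers": 1}]'

```text
clock: 18.73
tcp_pos: [0.4016, -0.1268, 0.1435]
orientation: [0.001, 0.326, 0.945, -0.0]
wrist_force: [1.0, -0.3, -1.9]
finger_gap: 0.0072
grip_force: 58.8
```

Emit:
carry_out --series '[{"delta_rot": [0, 0, 0], "travel": [-0.062, -1, 0], "fingers": 1}, {"delta_rot": [0, 0, 0], "travel": [0.773, -0.892, 0], "fingers": 1}, {"delta_rot": [0, 0, 0], "travel": [0.773, -0.892, 0], "fingers": 1}, {"delta_rot": [0, 0, 0], "travel": [0.773, -0.892, 0], "fingers": 1}, {"delta_rot": [0, 0, 0], "travel": [0.773, -0.892, 0], "fingers": 1}]'

```text
clock: 19.35
tcp_pos: [0.4779, -0.2409, 0.1435]
orientation: [0.001, 0.326, 0.945, -0.0]
wrist_force: [-0.1, 0.3, -1.5]
finger_gap: 0.0075
grip_force: 58.8
```

Emit:
carry_out --series '[{"delta_rot": [0, 0, 0], "travel": [0.773, -0.892, 0], "fingers": 1}, {"delta_rot": [0, 0, 0], "travel": [0.773, -0.892, 0], "fingers": 1}, {"delta_rot": [0, 0, 0], "travel": [0, 0, 0], "fingers": 1}, {"delta_rot": [0, 0, 0], "travel": [0, 0, 0], "fingers": 1}]'

```text
clock: 19.85
tcp_pos: [0.5153, -0.2841, 0.1427]
orientation: [-0.0, 0.326, 0.945, 0.0]
wrist_force: [-0.8, 0.4, -1.6]
finger_gap: 0.007
grip_force: 58.8
```

Emit:
carry_out --series '[{"delta_rot": [0, 0, 0], "travel": [0.02, 0, -1], "fingers": 1}, {"delta_rot": [0, 0, 0], "travel": [0, 0, -1], "fingers": 1}, {"delta_rot": [0, 0, 0], "travel": [0, 0, -0.8], "fingers": 1}, {"delta_rot": [0, 0, 0], "travel": [0, 0, -0.6], "fingers": 1}, {"delta_rot": [0, 0, 0], "travel": [0, 0, -0.3], "fingers": 1}]'

```text
clock: 20.48
tcp_pos: [0.5158, -0.2839, 0.0494]
orientation: [-0.0, 0.326, 0.945, 0.0]
wrist_force: [0.0, -0.1, -1.7]
finger_gap: 0.0075
grip_force: 58.8
```

Emit:
carry_out --series '[{"delta_rot": [0, 0, 0], "travel": [0, 0, -0.16], "fingers": 1}, {"delta_rot": [0, 0, 0], "travel": [0, 0, -0.08], "fingers": 1}, {"delta_rot": [0, 0, 0], "travel": [0, 0, 0], "fingers": 1}]'

```text
clock: 20.85
tcp_pos: [0.5165, -0.2848, 0.0442]
orientation: [0.0, 0.326, 0.945, -0.0]
wrist_force: [0.5, -0.3, -2.0]
finger_gap: 0.0071
grip_force: 58.8
```

Emit:
carry_out --series '[{"delta_rot": [0, 0, 0], "travel": [0, 0, -0.06], "fingers": 1}, {"delta_rot": [0, 0, 0], "travel": [0, 0, -0.04], "fingers": 1}, {"delta_rot": [0, 0, 0], "travel": [0, 0, 0], "fingers": 1}]'

```text
clock: 21.22
tcp_pos: [0.5163, -0.2845, 0.0413]
orientation: [-0.0, 0.326, 0.945, 0.0]
wrist_force: [0.2, -0.4, -1.3]
finger_gap: 0.0073
grip_force: 58.8
```

Emit:
carry_out --series '[{"delta_rot": [0, 0, 0], "travel": [0, 0, -0.04], "fingers": 1}, {"delta_rot": [0, 0, 0], "travel": [0, 0, 0], "fingers": 1}]'

```text
clock: 21.48
tcp_pos: [0.5163, -0.2846, 0.0403]
orientation: [-0.0, 0.326, 0.945, 0.0]
wrist_force: [-0.5, 0.2, -1.6]
finger_gap: 0.007
grip_force: 58.8
```

Emit:
carry_out --series '[{"delta_rot": [0, 0, 0], "travel": [0, 0, -0.04], "fingers": 1}, {"delta_rot": [0, 0, 0], "travel": [0, 0, 0], "fingers": 1}]'

```text
clock: 21.72
tcp_pos: [0.5163, -0.2849, 0.0398]
orientation: [0.0, 0.326, 0.945, -0.0]
wrist_force: [-2.4, -1.1, 2.7]
finger_gap: 0.0074
grip_force: 59.1
```

Emit:
carry_out --series '[{"delta_rot": [0, 0, 0], "travel": [0, 0, -0.04], "fingers": 1}, {"delta_rot": [0, 0, 0], "travel": [0, 0, 0], "fingers": 1}]'

```text
clock: 21.98
tcp_pos: [0.5163, -0.2852, 0.0393]
orientation: [0.0, 0.326, 0.945, -0.001]
wrist_force: [-3.5, -0.9, 8.2]
finger_gap: 0.0075
grip_force: 59.7
```

Emit:
carry_out --series '[{"delta_rot": [0, 0, 0], "travel": [0, 0, 0], "fingers": 0.7}, {"delta_rot": [0, 0, 0], "travel": [0, 0, 0], "fingers": 0.4}, {"delta_rot": [0, 0, 0], "travel": [0, 0, 0], "fingers": 0.4}, {"delta_rot": [0, 0, 0], "travel": [0, 0, 0.4], "fingers": 0.4}, {"delta_rot": [0, 0, 0], "travel": [0, 0, 0.8], "fingers": 0.4}]'

```text
clock: 22.6
tcp_pos: [0.5157, -0.2841, 0.0682]
orientation: [-0.001, 0.326, 0.945, 0.0]
wrist_force: [0.2, -0.3, -0.3]
finger_gap: 0.0256
grip_force: 0.0
```

Emit:
carry_out --series '[{"delta_rot": [0, 0, 0], "travel": [0, 0, 1], "fingers": 0.4}, {"delta_rot": [0, 0, 0], "travel": [0, 0, 1], "fingers": 0.1}, {"delta_rot": [0, 0, 0], "travel": [0, 0, 1], "fingers": 0.1}, {"delta_rot": [0, 0, 0], "travel": [-0.773, 0.892, 0], "fingers": 0.1}, {"delta_rot": [0, 0, 0], "travel": [-0.773, 0.892, 0], "fingers": 0.1}]'

```text
clock: 23.22
tcp_pos: [0.4777, -0.2398, 0.1444]
orientation: [0.001, 0.326, 0.945, -0.0]
wrist_force: [0.3, 0.8, 0.4]
finger_gap: 0.0387
grip_force: 0.0
```

Emit:
carry_out --series '[{"delta_rot": [0, 0, 0], "travel": [-0.773, 0.892, 0], "fingers": 0.1}, {"delta_rot": [0, 0, 0], "travel": [-0.773, 0.892, 0], "fingers": 0.1}, {"delta_rot": [0, 0, 0], "travel": [-0.773, 0.892, 0], "fingers": 0.1}, {"delta_rot": [0, 0, 0], "travel": [-0.773, 0.892, 0], "fingers": 0.1}, {"delta_rot": [0, 0, 0.295], "travel": [0.062, 1, 0], "fingers": 0.1}]'

```text
clock: 23.85
tcp_pos: [0.4007, -0.125, 0.144]
orientation: [0.0, 0.313, 0.95, 0.0]
wrist_force: [0.1, 0.3, -0.1]
finger_gap: 0.0381
grip_force: 0.0
```

Emit:
carry_out --series '[{"delta_rot": [0, 0, 0.295], "travel": [0.062, 1, 0], "fingers": 0.1}, {"delta_rot": [0, 0, 0.295], "travel": [0.062, 1, 0], "fingers": 0.1}, {"delta_rot": [0, 0, 0.295], "travel": [0.062, 1, 0], "fingers": 0.1}, {"delta_rot": [0, 0, 0.295], "travel": [0.062, 1, 0], "fingers": 0.1}, {"delta_rot": [0, 0, 0.295], "travel": [0.062, 1, 0], "fingers": 0.1}]'

```text
clock: 24.48
tcp_pos: [0.4099, 0.0001, 0.1441]
orientation: [0.001, 0.241, 0.971, 0.0]
wrist_force: [0.4, -0.6, -0.3]
finger_gap: 0.0379
grip_force: 0.0
```

Emit:
carry_out --series '[{"delta_rot": [0, 0, 0.295], "travel": [0.062, 1, 0], "fingers": 0.1}, {"delta_rot": [0, 0, 0.295], "travel": [0.062, 1, 0], "fingers": 0.1}, {"delta_rot": [0, 0, 0.295], "travel": [0.062, 1, 0], "fingers": 0.1}, {"delta_rot": [0, 0, 0.295], "travel": [0.062, 1, 0], "fingers": 0.1}]'

```text
clock: 24.98
tcp_pos: [0.4161, 0.1001, 0.1441]
orientation: [0.001, 0.183, 0.983, 0.0]
wrist_force: [0.1, 0.6, 0.2]
finger_gap: 0.0387
grip_force: 0.0
```

```bash
python3 - <<'E'
from h import *
print(env.get_state()['tcp_pos'],env.get_state()['orientation'])
d=shot('top','t5')
cv2.imwrite('pics/t5c.png',cv2.resize(d['color'][145:255,100:440,::-1],(800,259),interpolation=cv2.INTER_CUBIC))
E
```

```text
[0.41608424 0.10013542 0.14411323] [5.76577008e-04 1.83343536e-01 9.83048713e-01 2.09603698e-04]
```

View pics/t5c.png

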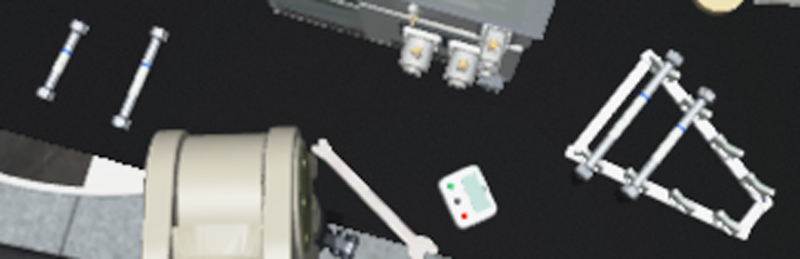

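Columns 150 and 125 are both seated, at about (628,115) and (668,143). The 100 mm and 75 mm columns haven't moved. Next is column_100.

Emit:
carry_out --series '[{"delta_rot": [0, 0, 0], "travel": [0.845, 0.998, -0.45], "fingers": 0.1}, {"delta_rot": [0, 0, 0], "travel": [0.845, 0.998, -0.45], "fingers": 0.1}, {"delta_rot": [0, 0, 0], "travel": [0.845, 0.998, -0.45], "fingers": 0.1}, {"delta_rot": [0, 0, 0], "travel": [0.845, 0.998, -0.45], "fingers": 0.1}]'

```text
clock: 25.52
tcp_pos: [0.5013, 0.1997, 0.0986]
orientation: [0.0, 0.184, 0.983, 0.0]
wrist_force: [-0.4, 0.2, 0.1]
finger_gap: 0.0386
grip_force: 0.0
```

Emit:
carry_out --series '[{"delta_rot": [0, 0, 0], "travel": [0.845, 0.998, -0.45], "fingers": 0.1}, {"delta_rot": [0, 0, 0], "travel": [0.845, 0.998, -0.45], "fingers": 0.1}, {"delta_rot": [0, 0, 0], "travel": [0.845, 0.998, -0.45], "fingers": 0.1}, {"delta_rot": [0, 0, 0], "travel": [0.845, 0.998, -0.45], "fingers": 0.1}]'

```text
clock: 26.02
tcp_pos: [0.5858, 0.2994, 0.0535]
orientation: [0.0, 0.184, 0.983, 0.0]
wrist_force: [0.6, -0.5, -0.1]
finger_gap: 0.0381
grip_force: 0.0
```

Emit:
carry_out --series '[{"delta_rot": [0, 0, 0], "travel": [0, 0, -0.8], "fingers": 0.1}, {"delta_rot": [0, 0, 0], "travel": [0, 0, -0.8], "fingers": 0.1}, {"delta_rot": [0, 0, 0], "travel": [0, 0, -0.2], "fingers": 0.1}, {"delta_rot": [0, 0, 0], "travel": [0, 0, 0], "fingers": 0.1}, {"delta_rot": [0, 0, 0], "travel": [0, 0, 0], "fingers": 0.1}]'

```text
clock: 26.65
tcp_pos: [0.5856, 0.299, 0.0096]
orientation: [0.001, 0.184, 0.983, 0.001]
wrist_force: [0.4, -0.6, 1.0]
finger_gap: 0.0387
grip_force: 0.0
```

Emit:
carry_out --series '[{"delta_rot": [0, 0, 0], "travel": [0, 0, -0.24], "fingers": 0.1}, {"delta_rot": [0, 0, 0], "travel": [0, 0, 0], "fingers": 1}, {"delta_rot": [0, 0, 0], "travel": [0, 0, 0], "fingers": 1}, {"delta_rot": [0, 0, 0], "travel": [0, 0, 0], "fingers": 1}, {"delta_rot": [0, 0, 0], "travel": [0, 0, 0], "fingers": 1}]'

```text
clock: 27.28
tcp_pos: [0.5848, 0.2989, 0.0025]
orientation: [0.0, 0.184, 0.983, 0.0]
wrist_force: [-1.1, -1.4, 2.1]
finger_gap: 0.0069
grip_force: 58.6
```

Emit:
carry_out --series '[{"delta_rot": [0, 0, 0], "travel": [0, 0, 0], "fingers": 1}, {"delta_rot": [0, 0, 0], "travel": [0, 0, 0.2], "fingers": 1}, {"delta_rot": [0, 0, 0], "travel": [0, 0, 0.4], "fingers": 1}, {"delta_rot": [0, 0, 0], "travel": [0, 0, 0.6], "fingers": 1}, {"delta_rot": [0, 0, 0], "travel": [0, 0, 0.8], "fingers": 1}]'

```text
clock: 27.9
tcp_pos: [0.5848, 0.2988, 0.0534]
orientation: [-0.0, 0.184, 0.983, 0.0]
wrist_force: [0.4, 0.2, -0.5]
finger_gap: 0.0076
grip_force: 58.6
```

Emit:
carry_out --series '[{"delta_rot": [0, 0, 0], "travel": [-0.845, -0.998, 0.45], "fingers": 1}, {"delta_rot": [0, 0, 0], "travel": [-0.845, -0.998, 0.45], "fingers": 1}, {"delta_rot": [0, 0, 0], "travel": [-0.845, -0.998, 0.45], "fingers": 1}, {"delta_rot": [0, 0, 0], "travel": [-0.845, -0.998, 0.45], "fingers": 1}]'

```text
clock: 28.4
tcp_pos: [0.5001, 0.1984, 0.0989]
orientation: [0.001, 0.184, 0.983, 0.0]
wrist_force: [1.1, 0.7, -0.7]
finger_gap: 0.0073
grip_force: 58.8
```

Emit:
carry_out --series '[{"delta_rot": [0, 0, 0], "travel": [-0.845, -0.998, 0.45], "fingers": 1}, {"delta_rot": [0, 0, 0], "travel": [-0.845, -0.998, 0.45], "fingers": 1}, {"delta_rot": [0, 0, 0], "travel": [-0.845, -0.998, 0.45], "fingers": 1}, {"delta_rot": [0, 0, 0], "travel": [-0.845, -0.998, 0.45], "fingers": 1}]'

```text
clock: 28.9
tcp_pos: [0.4156, 0.0986, 0.1439]
orientation: [0.001, 0.184, 0.983, 0.0]
wrist_force: [0.2, -0.6, -1.4]
finger_gap: 0.0075
grip_force: 58.8
```

Emit:
carry_out --series '[{"delta_rot": [0, 0, -0.295], "travel": [-0.062, -1, 0], "fingers": 1}, {"delta_rot": [0, 0, -0.295], "travel": [-0.062, -1, 0], "fingers": 1}, {"delta_rot": [0, 0, -0.295], "travel": [-0.062, -1, 0], "fingers": 1}, {"delta_rot": [0, 0, -0.295], "travel": [-0.062, -1, 0], "fingers": 1}, {"delta_rot": [0, 0, -0.295], "travel": [-0.062, -1, 0], "fingers": 1}]'

```text
clock: 29.52
tcp_pos: [0.4085, -0.0267, 0.1436]
orientation: [0.001, 0.256, 0.967, 0.0]
wrist_force: [0.4, -0.8, -2.0]
finger_gap: 0.0073
grip_force: 58.8
```

Emit:
carry_out --series '[{"delta_rot": [0, 0, -0.295], "travel": [-0.062, -1, 0], "fingers": 1}, {"delta_rot": [0, 0, -0.295], "travel": [-0.062, -1, 0], "fingers": 1}, {"delta_rot": [0, 0, -0.295], "travel": [-0.062, -1, 0], "fingers": 1}, {"delta_rot": [0, 0, -0.295], "travel": [-0.062, -1, 0], "fingers": 1}, {"delta_rot": [0, 0, -0.295], "travel": [-0.062, -1, 0], "fingers": 1}]'

```text
clock: 30.15
tcp_pos: [0.4006, -0.1518, 0.1436]
orientation: [0.001, 0.327, 0.945, -0.0]
wrist_force: [-0.8, 0.5, -0.5]
finger_gap: 0.0073
grip_force: 58.8
```

Emit:
carry_out --series '[{"delta_rot": [0, 0, 0], "travel": [0.479, -0.999, 0], "fingers": 1}, {"delta_rot": [0, 0, 0], "travel": [0.479, -0.999, 0], "fingers": 1}, {"delta_rot": [0, 0, 0], "travel": [0.479, -0.999, 0], "fingers": 1}, {"delta_rot": [0, 0, 0], "travel": [0.479, -0.999, 0], "fingers": 1}, {"delta_rot": [0, 0, 0], "travel": [0.479, -0.999, 0], "fingers": 1}]'

```text
clock: 30.78
tcp_pos: [0.4609, -0.2768, 0.1436]
orientation: [0.001, 0.326, 0.945, -0.0]
wrist_force: [-0.0, 0.5, -0.9]
finger_gap: 0.0074
grip_force: 58.8
```

Emit:
carry_out --series '[{"delta_rot": [0, 0, 0], "travel": [0.479, -0.999, 0], "fingers": 1}, {"delta_rot": [0, 0, 0], "travel": [0.479, -0.999, 0], "fingers": 1}, {"delta_rot": [0, 0, 0], "travel": [0, 0, 0], "fingers": 1}, {"delta_rot": [0, 0, 0], "travel": [0, 0, 0], "fingers": 1}]'

```text
clock: 31.28
tcp_pos: [0.4839, -0.3252, 0.1428]
orientation: [-0.0, 0.326, 0.945, 0.0]
wrist_force: [-0.7, -0.2, -1.7]
finger_gap: 0.0072
grip_force: 58.8
```

Lowering from 0.143, first to about 0.042 and then in 1 mm steps.

Emit:
carry_out --series '[{"delta_rot": [0, 0, 0], "travel": [0, 0, -1], "fingers": 1}, {"delta_rot": [0, 0, 0], "travel": [0, 0, -1], "fingers": 1}, {"delta_rot": [0, 0, 0], "travel": [0, 0, -0.8], "fingers": 1}, {"delta_rot": [0, 0, 0], "travel": [0, 0, -0.6], "fingers": 1}, {"delta_rot": [0, 0, 0], "travel": [0, 0, -0.3], "fingers": 1}]'

```text
clock: 31.9
tcp_pos: [0.4838, -0.3248, 0.0493]
orientation: [-0.0, 0.326, 0.945, 0.0]
wrist_force: [-0.2, -0.6, -1.5]
finger_gap: 0.0074
grip_force: 58.8
```

Emit:
carry_out --series '[{"delta_rot": [0, 0, 0], "travel": [0, 0, -0.16], "fingers": 1}, {"delta_rot": [0, 0, 0], "travel": [0, 0, -0.1], "fingers": 1}, {"delta_rot": [0, 0, 0], "travel": [0, 0, -0.06], "fingers": 1}, {"delta_rot": [0, 0, 0], "travel": [0, 0, 0], "fingers": 1}]'

```text
clock: 32.4
tcp_pos: [0.4843, -0.3257, 0.042]
orientation: [0.0, 0.326, 0.945, -0.0]
wrist_force: [-0.4, 0.5, -1.3]
finger_gap: 0.007
grip_force: 58.8
```

Emit:
carry_out --series '[{"delta_rot": [0, 0, 0], "travel": [0, 0, -0.04], "fingers": 1}, {"delta_rot": [0, 0, 0], "travel": [0, 0, 0], "fingers": 1}]'

```text
clock: 32.65
tcp_pos: [0.4842, -0.3256, 0.0408]
orientation: [0.0, 0.326, 0.945, 0.0]
wrist_force: [0.2, 0.1, -1.3]
finger_gap: 0.0071
grip_force: 58.8
```

Emit:
carry_out --series '[{"delta_rot": [0, 0, 0], "travel": [0, 0, -0.04], "fingers": 1}, {"delta_rot": [0, 0, 0], "travel": [0, 0, 0], "fingers": 1}]'

```text
clock: 32.9
tcp_pos: [0.4842, -0.3257, 0.0399]
orientation: [0.0, 0.326, 0.945, -0.0]
wrist_force: [-0.2, -0.1, -0.8]
finger_gap: 0.0073
grip_force: 58.9
```

Emit:
carry_out --series '[{"delta_rot": [0, 0, 0], "travel": [0, 0, -0.04], "fingers": 1}, {"delta_rot": [0, 0, 0], "travel": [0, 0, 0], "fingers": 1}]'

```text
clock: 33.15
tcp_pos: [0.4842, -0.3261, 0.0394]
orientation: [0.0, 0.326, 0.945, -0.0]
wrist_force: [-2.2, -0.8, 3.9]
finger_gap: 0.007
grip_force: 59.3
```

Emit:
carry_out --series '[{"delta_rot": [0, 0, 0], "travel": [0, 0, 0], "fingers": 0.7}, {"delta_rot": [0, 0, 0], "travel": [0, 0, 0], "fingers": 0.4}, {"delta_rot": [0, 0, 0], "travel": [0, 0, 0], "fingers": 0.4}, {"delta_rot": [0, 0, 0], "travel": [0, 0, 0.4], "fingers": 0.4}, {"delta_rot": [0, 0, 0], "travel": [0, 0, 0.8], "fingers": 0.4}]'

```text
clock: 33.78
tcp_pos: [0.4837, -0.325, 0.0688]
orientation: [-0.001, 0.326, 0.945, 0.0]
wrist_force: [0.3, 0.1, 0.8]
finger_gap: 0.0256
grip_force: 0.0
```

Emit:
carry_out --series '[{"delta_rot": [0, 0, 0], "travel": [0, 0, 1], "fingers": 0.4}, {"delta_rot": [0, 0, 0], "travel": [0, 0, 1], "fingers": 0.1}, {"delta_rot": [0, 0, 0], "travel": [0, 0, 1], "fingers": 0.1}, {"delta_rot": [0, 0, 0], "travel": [-0.479, 0.999, 0], "fingers": 0.1}, {"delta_rot": [0, 0, 0], "travel": [-0.479, 0.999, 0], "fingers": 0.1}]'

```text
clock: 34.4
tcp_pos: [0.4603, -0.2755, 0.145]
orientation: [0.001, 0.327, 0.945, -0.0]
wrist_force: [0.5, 0.4, -0.5]
finger_gap: 0.0386
grip_force: 0.0
```

Emit:
carry_out --series '[{"delta_rot": [0, 0, 0], "travel": [-0.479, 0.999, 0], "fingers": 0.1}, {"delta_rot": [0, 0, 0], "travel": [-0.479, 0.999, 0], "fingers": 0.1}, {"delta_rot": [0, 0, 0], "travel": [-0.479, 0.999, 0], "fingers": 0.1}, {"delta_rot": [0, 0, 0], "travel": [-0.479, 0.999, 0], "fingers": 0.1}, {"delta_rot": [0, 0, 0], "travel": [-0.479, 0.999, 0], "fingers": 0.1}]'

```text
clock: 35.02
tcp_pos: [0.4001, -0.1501, 0.1446]
orientation: [0.001, 0.326, 0.945, 0.0]
wrist_force: [-0.0, 0.2, -0.1]
finger_gap: 0.0384
grip_force: 0.0
```

Emit:
carry_out --series '[{"delta_rot": [0, 0, 0.241], "travel": [0.062, 1, 0], "fingers": 0.1}, {"delta_rot": [0, 0, 0.241], "travel": [0.062, 1, 0], "fingers": 0.1}, {"delta_rot": [0, 0, 0.241], "travel": [0.062, 1, 0], "fingers": 0.1}, {"delta_rot": [0, 0, 0.241], "travel": [0.062, 1, 0], "fingers": 0.1}, {"delta_rot": [0, 0, 0.241], "travel": [0.062, 1, 0], "fingers": 0.1}]'

```text
clock: 35.65
tcp_pos: [0.4083, -0.025, 0.1446]
orientation: [0.001, 0.268, 0.963, 0.0]
wrist_force: [0.5, -0.0, -0.2]
finger_gap: 0.0383
grip_force: 0.0
```

Emit:
carry_out --series '[{"delta_rot": [0, 0, 0.241], "travel": [0.062, 1, 0], "fingers": 0.1}, {"delta_rot": [0, 0, 0.241], "travel": [0.062, 1, 0], "fingers": 0.1}, {"delta_rot": [0, 0, 0.241], "travel": [0.062, 1, 0], "fingers": 0.1}, {"delta_rot": [0, 0, 0.241], "travel": [0.062, 1, 0], "fingers": 0.1}, {"delta_rot": [0, 0, 0.241], "travel": [0.062, 1, 0], "fingers": 0.1}]'

```text
clock: 36.28
tcp_pos: [0.4161, 0.1001, 0.1446]
orientation: [0.001, 0.21, 0.978, 0.0]
wrist_force: [-0.6, -0.0, -0.0]
finger_gap: 0.039
grip_force: 0.0
```

```bash
python3 - <<'E'
from h import *
print(env.get_state()['tcp_pos'],env.get_state()['orientation'])
d=shot('top','t6')
cv2.imwrite('pics/t6c.png',cv2.resize(d['color'][145:255,100:440,::-1],(800,259),interpolation=cv2.INTER_CUBIC))
E
```

```text
[0.41607065 0.10014654 0.14464298] [5.76601208e-04 2.09892006e-01 9.77724377e-01 2.36114218e-04]
```

View pics/t6c.png

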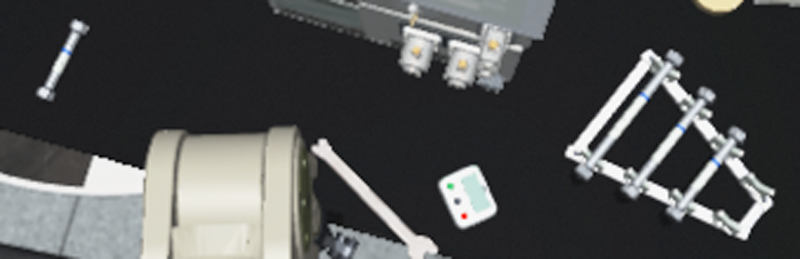

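Three columns are now seated, with the third at about (707,172). Column_75 is still at (62,60). Fetching it now.

Emit:
carry_out --series '[{"delta_rot": [0, 0, 0], "travel": [0.627, 0.963, -0.3], "fingers": 0.1}, {"delta_rot": [0, 0, 0], "travel": [0.627, 0.963, -0.3], "fingers": 0.1}, {"delta_rot": [0, 0, 0], "travel": [0.627, 0.963, -0.3], "fingers": 0.1}, {"delta_rot": [0, 0, 0], "travel": [0.627, 0.963, -0.3], "fingers": 0.1}]'

```text
clock: 36.83
tcp_pos: [0.4793, 0.1961, 0.1143]
orientation: [0.0, 0.21, 0.978, 0.0]
wrist_force: [-0.6, -0.4, -0.4]
finger_gap: 0.0386
grip_force: 0.0
```

Emit:
carry_out --series '[{"delta_rot": [0, 0, 0], "travel": [0.627, 0.963, -0.3], "fingers": 0.1}, {"delta_rot": [0, 0, 0], "travel": [0.627, 0.963, -0.3], "fingers": 0.1}, {"delta_rot": [0, 0, 0], "travel": [0.627, 0.963, -0.3], "fingers": 0.1}, {"delta_rot": [0, 0, 0], "travel": [0.627, 0.963, -0.3], "fingers": 0.1}]'

```text
clock: 37.33
tcp_pos: [0.542, 0.2924, 0.0842]
orientation: [0.0, 0.21, 0.978, 0.0]
wrist_force: [0.3, -0.1, -0.5]
finger_gap: 0.0383
grip_force: 0.0
```

Emit:
carry_out --series '[{"delta_rot": [0, 0, 0], "travel": [0.627, 0.963, -0.3], "fingers": 0.1}, {"delta_rot": [0, 0, 0], "travel": [0.627, 0.963, -0.3], "fingers": 0.1}, {"delta_rot": [0, 0, 0], "travel": [0.627, 0.963, -0.3], "fingers": 0.1}, {"delta_rot": [0, 0, 0], "travel": [0.627, 0.963, -0.3], "fingers": 0.1}]'

```text
clock: 37.83
tcp_pos: [0.6047, 0.3886, 0.0541]
orientation: [0.0, 0.21, 0.978, 0.0]
wrist_force: [0.6, 0.7, -0.2]
finger_gap: 0.0386
grip_force: 0.0
```

Emit:
carry_out --series '[{"delta_rot": [0, 0, 0], "travel": [0, 0, -0.8], "fingers": 0.1}, {"delta_rot": [0, 0, 0], "travel": [0, 0, -0.8], "fingers": 0.1}, {"delta_rot": [0, 0, 0], "travel": [0, 0, -0.2], "fingers": 0.1}, {"delta_rot": [0, 0, 0], "travel": [0, 0, 0], "fingers": 0.1}, {"delta_rot": [0, 0, 0], "travel": [0, 0, 0], "fingers": 0.1}]'

```text
clock: 38.45
tcp_pos: [0.6047, 0.3883, 0.0102]
orientation: [0.001, 0.21, 0.978, 0.001]
wrist_force: [0.2, -0.1, 0.1]
finger_gap: 0.0386
grip_force: 0.0
```

Emit:
carry_out --series '[{"delta_rot": [0, 0, 0], "travel": [0, 0, -0.26], "fingers": 0.1}, {"delta_rot": [0, 0, 0], "travel": [0, 0, 0], "fingers": 1}, {"delta_rot": [0, 0, 0], "travel": [0, 0, 0], "fingers": 1}, {"delta_rot": [0, 0, 0], "travel": [0, 0, 0], "fingers": 1}, {"delta_rot": [0, 0, 0], "travel": [0, 0, 0], "fingers": 1}]'

```text
clock: 39.08
tcp_pos: [0.6039, 0.3882, 0.0024]
orientation: [0.0, 0.21, 0.978, 0.0]
wrist_force: [-1.0, 1.5, 0.6]
finger_gap: 0.0069
grip_force: 58.6
```

Emit:
carry_out --series '[{"delta_rot": [0, 0, 0], "travel": [0, 0, 0], "fingers": 1}, {"delta_rot": [0, 0, 0], "travel": [0, 0, 0.2], "fingers": 1}, {"delta_rot": [0, 0, 0], "travel": [0, 0, 0.4], "fingers": 1}, {"delta_rot": [0, 0, 0], "travel": [0, 0, 0.6], "fingers": 1}, {"delta_rot": [0, 0, 0], "travel": [0, 0, 0.8], "fingers": 1}]'

```text
clock: 39.7
tcp_pos: [0.6039, 0.3881, 0.0535]
orientation: [0.0, 0.21, 0.978, 0.0]
wrist_force: [0.9, 0.1, -0.9]
finger_gap: 0.0072
grip_force: 58.6
```

Emit:
carry_out --series '[{"delta_rot": [0, 0, 0], "travel": [-0.627, -0.963, 0.3], "fingers": 1}, {"delta_rot": [0, 0, 0], "travel": [-0.627, -0.963, 0.3], "fingers": 1}, {"delta_rot": [0, 0, 0], "travel": [-0.627, -0.963, 0.3], "fingers": 1}, {"delta_rot": [0, 0, 0], "travel": [-0.627, -0.963, 0.3], "fingers": 1}]'

```text
clock: 40.2
tcp_pos: [0.5413, 0.2913, 0.084]
orientation: [0.001, 0.21, 0.978, 0.001]
wrist_force: [0.8, 0.0, -0.9]
finger_gap: 0.0075
grip_force: 58.7
```

Emit:
carry_out --series '[{"delta_rot": [0, 0, 0], "travel": [-0.627, -0.963, 0.3], "fingers": 1}, {"delta_rot": [0, 0, 0], "travel": [-0.627, -0.963, 0.3], "fingers": 1}, {"delta_rot": [0, 0, 0], "travel": [-0.627, -0.963, 0.3], "fingers": 1}, {"delta_rot": [0, 0, 0], "travel": [-0.627, -0.963, 0.3], "fingers": 1}]'

```text
clock: 40.7
tcp_pos: [0.4786, 0.1949, 0.114]
orientation: [0.001, 0.21, 0.978, 0.0]
wrist_force: [0.4, -1.2, -0.6]
finger_gap: 0.0068
grip_force: 58.7
```

Emit:
carry_out --series '[{"delta_rot": [0, 0, 0], "travel": [-0.627, -0.963, 0.3], "fingers": 1}, {"delta_rot": [0, 0, 0], "travel": [-0.627, -0.963, 0.3], "fingers": 1}, {"delta_rot": [0, 0, 0], "travel": [-0.627, -0.963, 0.3], "fingers": 1}, {"delta_rot": [0, 0, 0], "travel": [-0.627, -0.963, 0.3], "fingers": 1}]'

```text
clock: 41.2
tcp_pos: [0.4158, 0.0985, 0.1439]
orientation: [0.001, 0.21, 0.978, 0.0]
wrist_force: [1.4, -1.1, -0.9]
finger_gap: 0.0068
grip_force: 58.7
```

Emit:
carry_out --series '[{"delta_rot": [0, 0, -0.241], "travel": [-0.062, -1, 0], "fingers": 1}, {"delta_rot": [0, 0, -0.241], "travel": [-0.062, -1, 0], "fingers": 1}, {"delta_rot": [0, 0, -0.241], "travel": [-0.062, -1, 0], "fingers": 1}, {"delta_rot": [0, 0, -0.241], "travel": [-0.062, -1, 0], "fingers": 1}, {"delta_rot": [0, 0, -0.241], "travel": [-0.062, -1, 0], "fingers": 1}]'

```text
clock: 41.82
tcp_pos: [0.4085, -0.0267, 0.1437]
orientation: [0.001, 0.269, 0.963, 0.0]
wrist_force: [-0.4, -0.6, -0.2]
finger_gap: 0.0073
grip_force: 58.7
```

Emit:
carry_out --series '[{"delta_rot": [0, 0, -0.241], "travel": [-0.062, -1, 0], "fingers": 1}, {"delta_rot": [0, 0, -0.241], "travel": [-0.062, -1, 0], "fingers": 1}, {"delta_rot": [0, 0, -0.241], "travel": [-0.062, -1, 0], "fingers": 1}, {"delta_rot": [0, 0, -0.241], "travel": [-0.062, -1, 0], "fingers": 1}, {"delta_rot": [0, 0, -0.241], "travel": [-0.062, -1, 0], "fingers": 1}]'

```text
clock: 42.45
tcp_pos: [0.4007, -0.1519, 0.1437]
orientation: [0.001, 0.327, 0.945, -0.0]
wrist_force: [0.5, -1.0, -1.4]
finger_gap: 0.0072
grip_force: 58.8
```

Emit:
carry_out --series '[{"delta_rot": [0, 0, 0], "travel": [0.23, -0.959, 0], "fingers": 1}, {"delta_rot": [0, 0, 0], "travel": [0.23, -0.959, 0], "fingers": 1}, {"delta_rot": [0, 0, 0], "travel": [0.23, -0.959, 0], "fingers": 1}, {"delta_rot": [0, 0, 0], "travel": [0.23, -0.959, 0], "fingers": 1}, {"delta_rot": [0, 0, 0], "travel": [0.23, -0.959, 0], "fingers": 1}]'

```text
clock: 43.08
tcp_pos: [0.4295, -0.2721, 0.1425]
orientation: [0.0, 0.326, 0.945, -0.0]
wrist_force: [0.1, -0.5, -1.3]
finger_gap: 0.0068
grip_force: 58.8
```

Emit:
carry_out --series '[{"delta_rot": [0, 0, 0], "travel": [0.23, -0.959, 0], "fingers": 1}, {"delta_rot": [0, 0, 0], "travel": [0.23, -0.959, 0], "fingers": 1}, {"delta_rot": [0, 0, 0], "travel": [0.23, -0.959, 0], "fingers": 1}, {"delta_rot": [0, 0, 0], "travel": [0.23, -0.959, 0], "fingers": 1}, {"delta_rot": [0, 0, 0], "travel": [0, 0, 0], "fingers": 1}]'

```text
clock: 43.7
tcp_pos: [0.4525, -0.3686, 0.142]
orientation: [0.0, 0.327, 0.945, -0.0]
wrist_force: [0.9, 0.2, -0.8]
finger_gap: 0.0071
grip_force: 58.8
```

Emit:
carry_out --series '[{"delta_rot": [0, 0, 0], "travel": [0, 0.06, -1], "fingers": 1}, {"delta_rot": [0, 0, 0], "travel": [0, 0, -1], "fingers": 1}, {"delta_rot": [0, 0, 0], "travel": [0, 0, -0.8], "fingers": 1}, {"delta_rot": [0, 0, 0], "travel": [0, 0, -0.6], "fingers": 1}, {"delta_rot": [0, 0, 0], "travel": [0, 0, 0], "fingers": 1}]'

```text
clock: 44.32
tcp_pos: [0.4514, -0.3639, 0.0562]
orientation: [-0.001, 0.326, 0.945, 0.001]
wrist_force: [0.2, -0.6, -0.7]
finger_gap: 0.007
grip_force: 58.8
```

Emit:
carry_out --series '[{"delta_rot": [0, 0, 0], "travel": [0, 0, -0.3], "fingers": 1}, {"delta_rot": [0, 0, 0], "travel": [0, 0, -0.16], "fingers": 1}, {"delta_rot": [0, 0, 0], "travel": [0, 0, -0.08], "fingers": 1}, {"delta_rot": [0, 0, 0], "travel": [0, 0, 0], "fingers": 1}]'

```text
clock: 44.82
tcp_pos: [0.4521, -0.365, 0.0439]
orientation: [0.0, 0.326, 0.945, 0.0]
wrist_force: [-0.2, -0.1, -1.5]
finger_gap: 0.007
grip_force: 58.8
```

Emit:
carry_out --series '[{"delta_rot": [0, 0, 0], "travel": [0, 0, -0.06], "fingers": 1}, {"delta_rot": [0, 0, 0], "travel": [0, 0, -0.04], "fingers": 1}, {"delta_rot": [0, 0, 0], "travel": [0, 0, 0], "fingers": 1}]'

```text
clock: 45.2
tcp_pos: [0.452, -0.365, 0.0412]
orientation: [-0.0, 0.326, 0.945, 0.0]
wrist_force: [-0.5, -0.4, -1.6]
finger_gap: 0.0072
grip_force: 58.8
```

Emit:
carry_out --series '[{"delta_rot": [0, 0, 0], "travel": [0, 0, -0.04], "fingers": 1}, {"delta_rot": [0, 0, 0], "travel": [0, 0, 0], "fingers": 1}]'

```text
clock: 45.45
tcp_pos: [0.4521, -0.3654, 0.0406]
orientation: [0.0, 0.326, 0.945, -0.0]
wrist_force: [-1.7, -0.6, 2.2]
finger_gap: 0.0073
grip_force: 59.0
```

Contact. I'll press 0.5 mm more, release, rise and draw back clear.

Emit:
carry_out --series '[{"delta_rot": [0, 0, 0], "travel": [0, 0, -0.02], "fingers": 1}, {"delta_rot": [0, 0, 0], "travel": [0, 0, 0], "fingers": 0.7}, {"delta_rot": [0, 0, 0], "travel": [0, 0, 0], "fingers": 0.4}, {"delta_rot": [0, 0, 0], "travel": [0, 0, 0], "fingers": 0.4}, {"delta_rot": [0, 0, 0], "travel": [0, 0, 0.4], "fingers": 0.4}]'

```text
clock: 46.08
tcp_pos: [0.4515, -0.3643, 0.0492]
orientation: [-0.001, 0.326, 0.945, 0.001]
wrist_force: [-0.7, 0.2, -0.1]
finger_gap: 0.0259
grip_force: 0.0
```

Emit:
carry_out --series '[{"delta_rot": [0, 0, 0], "travel": [0, 0, 0.8], "fingers": 0.4}, {"delta_rot": [0, 0, 0], "travel": [0, 0, 1], "fingers": 0.4}, {"delta_rot": [0, 0, 0], "travel": [0, 0, 1], "fingers": 0.4}, {"delta_rot": [0, 0, 0], "travel": [0, 0, 1], "fingers": 0.4}, {"delta_rot": [0, 0, 0], "travel": [-0.23, 0.959, 0], "fingers": 0.4}]'

```text
clock: 46.7
tcp_pos: [0.448, -0.3434, 0.148]
orientation: [0.003, 0.327, 0.945, -0.001]
wrist_force: [0.0, 0.7, 0.1]
finger_gap: 0.0255
grip_force: 0.0
```

Emit:
carry_out --series '[{"delta_rot": [0, 0, 0], "travel": [-0.23, 0.959, 0], "fingers": 0.4}, {"delta_rot": [0, 0, 0], "travel": [-0.23, 0.959, 0], "fingers": 0.4}, {"delta_rot": [0, 0, 0], "travel": [-0.23, 0.959, 0], "fingers": 0.4}, {"delta_rot": [0, 0, 0], "travel": [-0.23, 0.959, 0], "fingers": 0.4}, {"delta_rot": [0, 0, 0], "travel": [-0.23, 0.959, 0], "fingers": 0.4}]'

```text
clock: 47.32
tcp_pos: [0.4175, -0.2205, 0.1456]
orientation: [0.001, 0.326, 0.945, -0.0]
wrist_force: [0.0, 0.4, 0.6]
finger_gap: 0.0258
grip_force: 0.0
```

Emit:
carry_out --series '[{"delta_rot": [0, 0, 0], "travel": [-0.23, 0.959, 0], "fingers": 0.4}, {"delta_rot": [0, 0, 0], "travel": [-0.23, 0.959, 0], "fingers": 0.4}, {"delta_rot": [0, 0, 0], "travel": [-0.23, 0.959, 0], "fingers": 0.4}, {"delta_rot": [0, 0, 0], "travel": [0.062, 1, 0], "fingers": 0.4}, {"delta_rot": [0, 0, 0], "travel": [0.062, 1, 0], "fingers": 0.4}]'

```text
clock: 47.95
tcp_pos: [0.4032, -0.0979, 0.1451]
orientation: [0.0, 0.326, 0.945, 0.0]
wrist_force: [0.3, 0.2, -0.9]
finger_gap: 0.0258
grip_force: 0.0
```

Emit:
carry_out --series '[{"delta_rot": [0, 0, 0], "travel": [0.062, 1, 0], "fingers": 0.4}, {"delta_rot": [0, 0, 0], "travel": [0.062, 1, 0], "fingers": 0.4}, {"delta_rot": [0, 0, 0], "travel": [0.062, 1, 0], "fingers": 0.4}, {"delta_rot": [0, 0, 0], "travel": [0.062, 1, 0], "fingers": 0.4}, {"delta_rot": [0, 0, 0], "travel": [0, 0, 0], "fingers": 0.4}]'

```text
clock: 48.58
tcp_pos: [0.4092, 0.0023, 0.145]
orientation: [0.0, 0.325, 0.946, 0.0]
wrist_force: [-0.8, -0.4, -0.7]
finger_gap: 0.0258
grip_force: 0.0
```

```bash
python3 - <<'E'
from h import *
d=shot('top','t7')
cv2.imwrite('pics/t7c.png',cv2.resize(d['color'][155:255,330:440,::-1],(660,600),interpolation=cv2.INTER_CUBIC))
E
```

```text
(no output)
```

View pics/t7c.png

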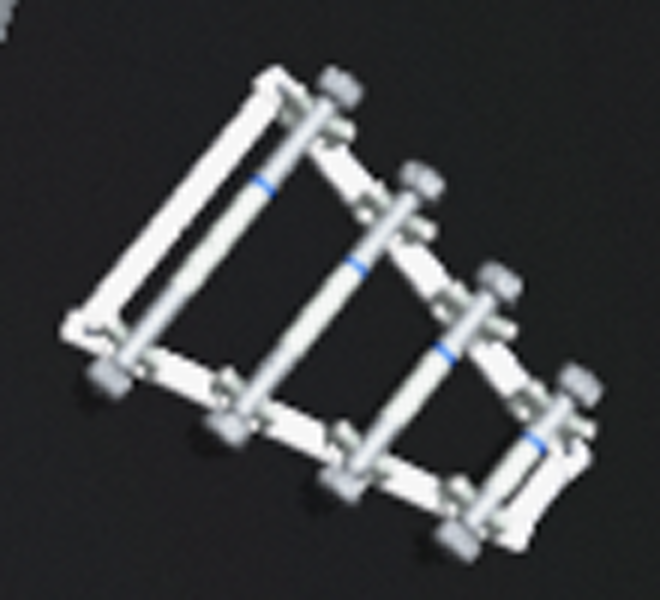

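All four columns lie across their own block pairs. The nut pairs are at (340,87)/(110,378), (421,182)/(230,427), (499,284)/(342,482) and (579,385)/(458,541). One numeric check before handing in.

```bash
python3 - <<'E'
from h import *
d=np.load('pics/t7.npz'); a=-.6645; R=np.array([[np.cos(a),np.sin(a)],[-np.sin(a),np.cos(a)]])
C={150:(.5481,-.2429),125:(.516,-.2838),100:(.4839,-.3248),75:(.4519,-.3657)}
N={150:[(340,87),(110,378)],125:[(421,182),(230,427)],100:[(499,284),(342,482)],75:[(579,385),(458,541)]}
for k in C:
    p=cast(d,[((u+.5)/6-.5+330,(v+.5)/6-.5+155) for u,v in N[k]],.045)[:,:2];q=p[0]-p[1]
    print(k,'local mm',(R@(p.mean(0)-C[k])*1000).round(1),'ang',(np.arctan2(q[1],q[0])-a).round(3),'len',np.linalg.norm(q).round(4))
E
```

```text
150 local mm [-0.1 -1.3] ang 0.006 len 0.1598
125 local mm [ 2.4 -1.4] ang 0.01 len 0.1335
100 local mm [ 1.1 -1.1] ang -0.001 len 0.1083
75 local mm [ 0.2 -1.9] ang 0.007 len 0.0843
```

```bash
python3 -c "
from workcell import env
print(env.hand_in())"
```

```text
the job is handed in; nothing more can be done
None
```

The job is handed in (no verdict was returned): all four columns lie in their own V-blocks in order of length, about 1–3 mm and within 0.01 rad of their places by the last top view, each set down under contact, with the timer and wrench left untouched.

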